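# Set out the job's parts on their outline mats

### The arm

A 6-joint arm with a two-finger parallel gripper is mounted at the origin on a cart in front of the work surface, level with it; the furniture and walls round the work are solid. World frame = base frame: x ahead of the robot, y to its left, z up, the work surface at z = 0. Lengths are in mm, angles in rad, forces in N, time in s.
With the tool pointing down it reaches from about 350 to 950 mm from the base axis. Payload 17.4 kg.
Tool frame: the origin (TCP) lies at the centre of the arm's flange, where the gripper is bolted on; the fingertips stand 186 mm ahead of it and the grasp point (between the pads) lies 167 mm ahead of it; z points along the fingers, y is the direction in which the jaws open and shut (so a half turn about z gives the same grasp; the last joint's range is limited). The gripper opens to 93 mm and grips with 3 to 60 N. Pads are 15 mm wide; open, the fingers measure 128 mm over their backs; the gripper's body (75 mm by 188 mm) begins 65 mm behind the grasp point.
Start: joints at [-1.326, 0.116, 1.442, -0, 1.584, -0.038], TCP at [188.346, -648.197, 404.746] pointing down, gripper open.
Joint ranges: [-2.83, 2.83], [-0.83, 2.19], [0.07, 2.5], [-1.14, 4.28], [0.01, 3], [-2.97, 2.97]. Speed limits (rad/s): [1.89, 1.89, 2.22, 3.14, 3.14, 3.14].

### API

Orientations are given as a 3x3 rotation matrix whose columns are the frame's x, y, z axes.
In Python, from rig import * gives the robot as it stands.
- The arm moves only by the tool drive_tool, never from a script. Its argument "deltas" is a list of rows, each a list of 7 numbers: the shift along the tool's x, y, z as a fraction of full scale, then the turn, a rotation vector about the tool's x, y, z as a fraction of full scale, then the finger opening in mm, from 0 to 93. A call has 1 to 10 rows; each row shifts and turns the commanded pose from where the row before left it, along the tool's axes as they then stand; what a row does not reach is not made up. Full scale, the value 1, is 0.02 m for a shift and 2 pi rad for a turn. A row lasts 1/10 s, in which the tool goes at most 50 mm and 8.59 degrees, less where a joint would pass 70% of its speed; a pose out of reach is approached as far as the arm can. A call with a number of a shift or a turn outside -1 to 1 is refused whole. A call with a gripper value outside its range is refused whole. The fingers move at their own pace and stop on an object; "newtons" is the grip in N (left out, the last holds). Time passes only in rows, so rows that do not move let the fingers close. It gives the time, the measured TCP pose, the force and the opening at its end, in the units of the state.
- observe(): the state, without advancing time (a new reading comes with each control period).
- read_camera(name): name is "scene" or "top"; returns the picture (420x560x3 uint8, red, green, blue); there is no depth.
- calibration(name): a dict with "fx", "fy", "cx", "cy" (pixels), "distortion" ([k1, k2, p1, p2, k3] as OpenCV has them; the pictures are not rectified), "extrinsics" (4x4, takes a point from camera to world coordinates). Camera axes: x right, y down, z forward; pixel columns grow to the right and rows downward; lengths in mm; the calibration is good to about 2 mm. A picture is of the moment at which its call begins. calibration takes no time and is no camera call.
- job_done(): hands the job in, once; it reports no verdict.
The state is a dict: "t": time; "joints": joint angles; "joint_velocities": joint speeds; "joint_efforts": joint torques, N m; "tcp_pos": TCP position; "orientation": TCP orientation; "ft_force": force on the tool from outside, world axes, zero at the start; "moment": the same for the moment, N m; "width": opening from 0.0 (shut) to 1.0 (fully open).
Only numpy, scipy, OpenCV 4.12 (cv2) and the standard library are available. Lean on these libraries where they do the work, as an engineer would, in place of code of your own. Each camera call takes 0.05 s, during which the arm holds its last target.

### The job

Set out the parts for the job on the rubber mats: put the ball bearing, the roll of tape, the slotted steel block and the bolt each squarely on the mat whose pale outline has its shape and size, covering the outline, the block turned to match its rectangle and the bolt standing upright on its head. Leave the loose spanner between the mats and the screwdriver on the left where they lie, do not bother with the similar spares among the tools at the far right, and let go of everything.

Things in the scene. Friction and masses are not known exactly. Their poses are not given: they have to be found in the camera images.
- bearing_center (a point): Ball bearing lying flat, a steel ring 47 mm across and 14 mm high with a small bore (solid for the fingers). The point is its centre, 7 mm above its underside; z is its axis (up). 0.13 kg. It may start in any of the eight places (two rows of four) straight in front of the robot.
- tape_center (a point): Roll of black tape lying flat, 62 mm across and 19 mm high with a wide bore (solid for the fingers). The point is its centre, 9.5 mm above its underside; z is its axis (up). 0.05 kg. It may start in any of the eight places (two rows of four) straight in front of the robot.
- block_center (a point): Milled steel block 40 mm (its x) by 60 mm (its y) and 28 mm high (z, up), with a slot 14 mm wide and 12 mm deep along the middle of its top, parallel to y; take it by its long sides, across the 40 mm. The point is its centre, 14 mm above its underside. 0.16 kg. Any yaw. It may start in any of the eight places (two rows of four) straight in front of the robot.
- bolt_center (a point): Hexagon bolt standing upright on its head: head 17 mm across the flats, 19 mm over the corners, 7 mm high; shank 9.8 mm thick pointing up, 57 mm high over all. The point is on its axis, half-way up, 28.5 mm above its underside; z up. 0.045 kg. It may start in any of the eight places (two rows of four) straight in front of the robot.
- mat_small_ring_top (a point): Square black rubber mat, 90x90 mm and 6 mm thick, fixed to the bench, with a flat pale inlay in its middle: a ring 47 mm across with a hole of 20 mm, the outline of the ball bearing. The point is the middle of the mat's top face, 6 mm above the bench; z up, x and y along its sides. It may lie in any of the eight places, turned up to 0.35 rad.
- mat_large_ring_top (a point): Square black rubber mat, 90x90 mm and 6 mm thick, fixed to the bench, with a flat pale inlay in its middle: a ring 62 mm across with a hole of 40 mm, the outline of the roll of tape. The point is the middle of the mat's top face, 6 mm above the bench; z up, x and y along its sides. It may lie in any of the eight places, turned up to 0.35 rad.
- mat_rectangle_top (a point): Square black rubber mat, 90x90 mm and 6 mm thick, fixed to the bench, with a flat pale inlay in its middle: a rectangle 40 mm (x) by 60 mm (y), the outline of the steel block. The point is the middle of the mat's top face, 6 mm above the bench; z up, x and y along its sides. It may lie in any of the eight places, turned up to 0.35 rad.
- mat_hexagon_top (a point): Square black rubber mat, 90x90 mm and 6 mm thick, fixed to the bench, with a flat pale inlay in its middle: a small hexagon 16.5 mm across the flats, 19 mm over the corners, the outline of the bolt's head. The point is the middle of the mat's top face, 6 mm above the bench; z up, x and y along its sides. It may lie in any of the eight places, turned up to 0.35 rad.
- spanner_center (a point): Steel combination spanner, 160x22 mm and 8 mm high, lying loose in the middle of the bench, pointing away from the robot, between the other things; a bystander. The point is its middle, 3 mm above the bench; y is its length.
- screwdriver_center (a point): Screwdriver with a thick dark handle, 228 mm long, 33 mm wide and 29 mm high, lying loose at the left of the work, pointing to or from the robot; a bystander. The point is the middle of its outline, 14 mm above the bench; y is its length.
Mind the look-alikes: they are no part of the job. Of the things that look like the part that bears tape_center, take the one that is farthest to the robot's left at the start.

How it is judged:
By the outcome, as a careful person would: the job done as asked, in the order asked, and still so for the second after the job is handed in, with the robot touching nothing.
It also fails if it takes over 99 s, if anything falls off the work surface, if the arm or the gripper's body presses on something with over 40 N, if the wrist force passes 120 N, or if a joint passes its speed limit or range.

## Working session

There is one attempt and no reset: what is moved stays moved. The work goes in short steps, Python scripts to look and compute and a tool call to move; the robot and the scene stay as the last step left them, time stands still between calls to the robot, and variables do not carry over. Pictures are saved under pics/ and viewed, and the job is handed in when it is done.

Besides the shell and the picture viewer there is one more tool, called after "Request:" by a JSON object that holds its "op" and its "data". drive_tool: Moves the arm, as the interface text tells. Shift numbers are shares of 0.02 m and turn numbers shares of 2 pi rad, none past 1 either way. Its arguments: {"type":"object","properties":{"deltas":{"type":"array","items":{"type":"array","items":{"type":"number"}}},"newtons":{"type":"number"}},"required":["deltas"]}

```bash
mkdir -p pics; python3 - <<'E'
from rig import *
import cv2
print(observe())
for n in ("scene","top"):
    im=read_camera(n); cv2.imwrite(f"pics/{n}0.png",im[:,:,::-1]); print(n,calibration(n))
E
```

```text
{'t': 0.0, 'joints': array([-1.32580100e+00,  1.16475064e-01,  1.44226796e+00, -5.32519243e-06,
        1.58397636e+00, -3.77692684e-02]), 'joint_velocities': array([ 0.00131833, -0.00167157,  0.00205053,  0.00241029,  0.00062159,
       -0.00089628]), 'joint_efforts': array([ 6.62133571e-04, -7.21258378e+01, -6.22612453e+01,  7.80456536e-02,
        2.37339718e-02, -1.55590701e-04]), 'tcp_pos': array([ 188.34582413, -648.20031149,  404.01074411]), 'orientation': array([[ 9.60287779e-01,  2.79011297e-01, -2.78458269e-04],
       [ 2.79011433e-01, -9.60287159e-01,  1.09180124e-03],
       [ 3.72249796e-05, -1.12613643e-03, -9.99999365e-01]]), 'ft_force': array([0.35433706, 0.10369741, 0.66808758]), 'moment': array([ 0.01085063, -0.00805196,  0.03181713]), 'width': 1.001153582932903}
scene {'fx': 411.9288417037989, 'fy': 411.9288417037989, 'cx': 283.1698012605886, 'cy': 204.13107265704937, 'distortion': array([-0.0082753,  0.       ,  0.       ,  0.       ,  0.       ]), 'extrinsics': array([[-6.95630706e-01, -5.66545333e-01,  4.41728771e-01,
         1.00920024e+02],
       [-7.18359374e-01,  5.42055389e-01, -4.36045601e-01,
         5.05021030e+02],
       [ 7.59813931e-03, -6.20646712e-01, -7.84053523e-01,
         8.00873221e+02],
       [ 0.00000000e+00,  0.00000000e+00,  0.00000000e+00,
         1.00000000e+00]])}
top {'fx': 409.7403193197434, 'fy': 409.7403193197434, 'cx': 280.8628232830719, 'cy': 217.93092066238358, 'distortion': array([-0.05648595,  0.        ,  0.        ,  0.        ,  0.        ]), 'extrinsics': array([[-2.23748436e-02, -9.84093243e-01,  1.76238063e-01,
         3.27331550e+02],
       [-9.99296700e-01,  2.73203125e-02,  2.56847331e-02,
         6.45824892e+01],
       [-3.00910512e-02, -1.75539423e-01, -9.84012418e-01,
         1.21127862e+03],
       [ 0.00000000e+00,  0.00000000e+00,  0.00000000e+00,
         1.00000000e+00]])}
```

View pics/scene0.png

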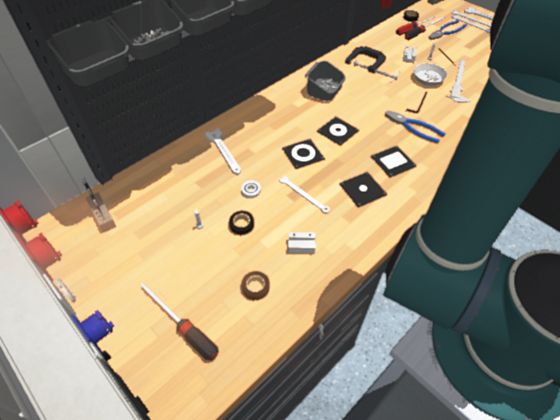

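View pics/top0.png

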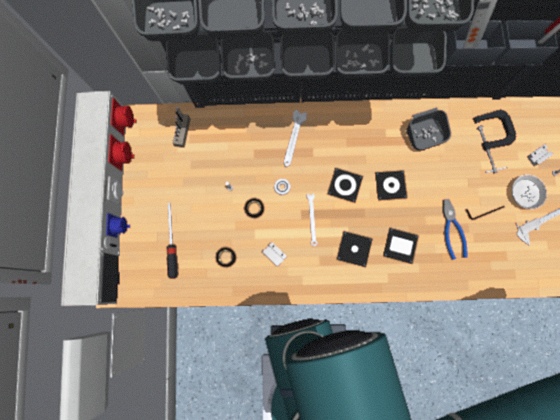

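The scene view has both tape rolls at (241,222) and (255,285). The top view has rolls at (254,208) and (226,257), the bolt at (228,186), bearing at (282,186), block at (274,253), and mats at (345,185), (391,185), (354,248) and (402,245). I'll zoom in and measure next.

```bash
cat > h.py <<'E'
import numpy as np, cv2
from rig import *
def ray(n,uv):
    c=calibration(n);K=np.array([[c['fx'],0,c['cx']],[0,c['fy'],c['cy']],[0,0,1]])
    p=cv2.undistortPoints(np.array(uv,float).reshape(-1,1,2),K,c['distortion']).reshape(-1,2)
    E=c['extrinsics'];d=np.c_[p,np.ones(len(p))]@E[:3,:3].T
    return E[:3,3],d
def toz(n,uv,z):
    o,d=ray(n,uv);return o+d*((z-o[2])/d[:,2])[:,None]
def proj(n,P):
    c=calibration(n);K=np.array([[c['fx'],0,c['cx']],[0,c['fy'],c['cy']],[0,0,1]])
    E=np.linalg.inv(c['extrinsics']);r=cv2.Rodrigues(E[:3,:3])[0]
    return cv2.projectPoints(np.array(P,float).reshape(-1,1,3),r,E[:3,3],K,c['distortion'])[0].reshape(-1,2)
E
python3 - <<'E'
from h import *
im=cv2.imread("pics/top0.png"); cv2.imwrite("pics/tz.png",cv2.resize(im[160:290,150:430],None,fx=2.85,fy=2.85,interpolation=cv2.INTER_CUBIC))
im=cv2.imread("pics/scene0.png"); cv2.imwrite("pics/sz.png",cv2.resize(im[110:310,150:420],None,fx=2.9,fy=2.9,interpolation=cv2.INTER_CUBIC))
for nm,u in dict(tapeA=(254,208),tapeB=(226,257),bolt=(228,187),bear=(282,186),block=(274,253),m1=(345,185),m2=(391,185),m3=(354,248),m4=(402,245),sd=(171,240),sp=(312,220)).items(): print(nm,toz("top",[u],6)[0].round())
E
```

```text
tapeA [576. 176.   6.]
tapeB [430. 261.   6.]
bolt [643. 255.   6.]
bear [641.  90.   6.]
block [439. 119.   6.]
m1 [ 639. -100.    6.]
m2 [ 635. -239.    6.]
m3 [ 447. -117.    6.]
m4 [ 452. -259.    6.]
sd [485. 427.   6.]
sp [534.   3.   6.]
```

View pics/tz.png

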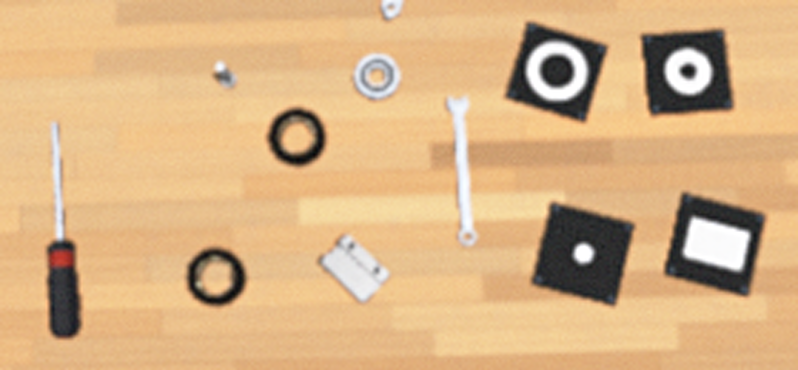

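View pics/sz.png

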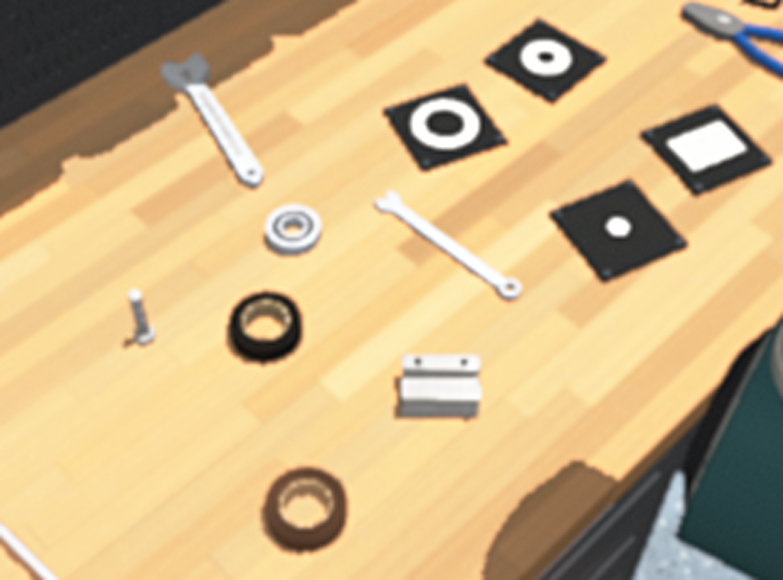

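```bash
python3 - <<'E'
from h import *
t=cv2.imread("pics/top0.png"); s=cv2.imread("pics/scene0.png")
def blob(im,mask,c,r=35):
    n,l,st,ce=cv2.connectedComponentsWithStats(mask.astype(np.uint8))
    i=min(range(1,n),key=lambda i:np.hypot(*(ce[i]-c))-0.02*st[i][4] if st[i][4]>12 else 1e9)
    return l==i,st[i],ce[i]
for n,im,pts in(("top",t,dict(A=(254,208),B=(226,257))),("scene",s,dict(A=(241,222),B=(255,285)))):
  for k,c in pts.items():
    g=im.max(2)
    sub=np.zeros(g.shape,bool);sub[c[1]-25:c[1]+25,c[0]-25:c[0]+25]=1
    m=(g<110)&sub
    ys,xs=np.nonzero(m); cnt=cv2.findContours(m.astype(np.uint8),cv2.RETR_EXTERNAL,cv2.CHAIN_APPROX_NONE)[0]; cc=max(cnt,key=cv2.contourArea)
    print(n,k,"bgr",np.median(im[m],0),"ell",cv2.fitEllipse(cc))
# mats: dark quads in top
g=t.max(2)
for k,c in dict(large=(345,185),small=(391,185),hexa=(354,248),rect=(402,245)).items():
    sub=np.zeros(g.shape,bool);sub[c[1]-25:c[1]+25,c[0]-25:c[0]+25]=1
    m=((g<110)&sub).astype(np.uint8)
    cc=max(cv2.findContours(m,cv2.RETR_EXTERNAL,cv2.CHAIN_APPROX_NONE)[0],key=cv2.contourArea)
    W=toz("top",cc.reshape(-1,2),6)[:,:2]
    print(k,"mat",cv2.minAreaRect(W.astype(np.float32)))
    fill=cv2.drawContours(np.zeros_like(m),[cc],-1,1,-1)
    fill=cv2.erode(fill,np.ones((5,5)))
    b=(fill>0)*np.clip((t.mean(2)-60)/190,0,1); ys,xs=np.nonzero(b>0.05)
    w=b[ys,xs]; ce=((xs*w).sum()/w.sum(),(ys*w).sum()/w.sum())
    wm=((t.min(2)>140)&(fill>0)).astype(np.uint8); wc=max(cv2.findContours(wm,cv2.RETR_EXTERNAL,cv2.CHAIN_APPROX_NONE)[0],key=cv2.contourArea)
    print("   inlay",toz("top",[ce],6)[0].round(1),cv2.minAreaRect(toz("top",wc.reshape(-1,2),6)[:,:2].astype(np.float32)))
E
```

```text
top A bgr [36. 45. 53.] ell ((253.80368041992188, 207.6744842529297), (18.392343521118164, 18.589073181152344), 158.2955780029297)
top B bgr [36. 43. 54.] ell ((225.29869079589844, 256.7760009765625), (18.49159049987793, 19.238128662109375), 92.40819549560547)
scene A bgr [30. 33. 37.] ell ((240.9939727783203, 222.53433227539062), (22.78170394897461, 24.67496681213379), 68.74346160888672)
scene B bgr [48. 65. 94.] ell ((254.89453125, 285.142578125), (24.129024505615234, 26.08713150024414), 22.645265579223633)
large mat ((639.6912231445312, -99.23123168945312), (85.95658874511719, 85.4480972290039), 70.94084167480469)
   inlay [ 640.4 -100.     6. ] ((640.6162109375, -100.28965759277344), (60.87539291381836, 59.28411102294922), 88.32972717285156)
small mat ((635.4351196289062, -237.82687377929688), (86.0450439453125, 86.5101089477539), 2.094231605529785)
   inlay [ 636.2 -239.2    6. ] ((636.6392211914062, -239.21755981445312), (48.668670654296875, 46.761329650878906), 88.41111755371094)
hexa mat ((445.4228515625, -117.10250091552734), (86.50958251953125, 86.4774398803711), 74.0120849609375)
   inlay [ 446.  -117.9    6. ] ((447.42974853515625, -117.06585693359375), (17.771507263183594, 17.704256057739258), 88.45708465576172)
rect mat ((451.7220764160156, -253.93429565429688), (86.6641616821289, 86.32005310058594), 73.36641693115234)
   inlay [ 451.8 -255.5    6. ] ((451.85467529296875, -255.51956176757812), (63.07738494873047, 43.46355438232422), 74.13137817382812)
```

```bash
python3 - <<'E'
from h import *
t=cv2.imread("pics/top0.png"); s=cv2.imread("pics/scene0.png")
def sat(im): 
    h=cv2.cvtColor(im,cv2.COLOR_BGR2HSV); return h[...,1]
def con(im,c,r,cond):
    sub=np.zeros(im.shape[:2],bool);sub[c[1]-r:c[1]+r,c[0]-r:c[0]+r]=1
    m=cv2.morphologyEx((cond&sub).astype(np.uint8),cv2.MORPH_CLOSE,np.ones((3,3)))
    return max(cv2.findContours(m,cv2.RETR_EXTERNAL,cv2.CHAIN_APPROX_NONE)[0],key=cv2.contourArea).reshape(-1,2),m
for thr in(60,75):
  for n,im,d in(("top",t,dict(bear=((282,186),14,7),block=((274,253),18,14))),("scene",s,dict(bear=((251,188),16,7),))):
   for k,(c,r,z) in d.items():
    cc,m=con(im,c,r,sat(im)<thr)
    W=toz(n,cc,z)[:,:2].astype(np.float32)
    print(n,k,cv2.contourArea(cc),cv2.minEnclosingCircle(W),cv2.minAreaRect(W),cv2.fitEllipse(W)[0])
for n,im,c in(("top",t,(225.3,256.78)),("scene",s,(254.9,285.1))): print("tapeB",n,toz(n,[c],9.5)[0].round(1))
for n,im,c in(("top",t,(253.8,207.67)),("scene",s,(241,222.5))): print("tapeA",n,toz(n,[c],9.5)[0].round(1))
a=cv2.resize(t[172:202,213:243],(390,390),interpolation=cv2.INTER_CUBIC);b=cv2.resize(t[233:273,254:294],(390,390),interpolation=cv2.INTER_CUBIC)
a2=cv2.resize(s[200:240,180:220],(390,390),interpolation=cv2.INTER_CUBIC);b2=s[222:262,280:320]; b2=cv2.resize(b2,(390,390),interpolation=cv2.INTER_CUBIC)
v=np.vstack([np.hstack([a,b]),np.hstack([a2,b2])]);cv2.imwrite("pics/z2.png",cv2.resize(v,(600,600)))
E
```

```text
top bear 189.5 ((640.2852783203125, 91.02009582519531), 25.169113159179688) ((639.69970703125, 90.45648193359375), (48.570838928222656, 46.836402893066406), 88.3055648803711) (640.2221069335938, 90.88265228271484)
top block 279.0 ((436.607177734375, 118.35964965820312), 35.95402526855469) ((436.1490783691406, 117.84394836425781), (63.32622146606445, 41.57627868652344), 46.29766845703125) (435.8927917480469, 117.6970443725586)
scene bear 254.0 ((641.8394775390625, 88.05030822753906), 29.038467407226562) ((642.0648193359375, 87.92909240722656), (48.41492462158203, 56.62407302856445), 46.30301284790039) (641.8963012695312, 87.80267333984375)
top bear 197.5 ((640.6633911132812, 90.97623443603516), 25.74260902404785) ((640.5496215820312, 91.13324737548828), (48.058441162109375, 50.167423248291016), 44.22052001953125) (640.4503784179688, 90.98046875)
top block 295.0 ((435.3085021972656, 118.35078430175781), 36.280853271484375) ((435.92919921875, 117.58180236816406), (62.39957046508789, 43.422706604003906), 43.868160247802734) (436.0666198730469, 117.47636413574219)
scene bear 260.0 ((642.6642456054688, 88.98326873779297), 29.336301803588867) ((642.0745849609375, 87.939453125), (48.30294418334961, 57.02692413330078), 47.920982360839844) (641.963134765625, 87.76045227050781)
tapeB top [430.8 262.3   9.5]
tapeB scene [430.9 260.5   9.5]
tapeA top [576.1 176.5   9.5]
tapeA scene [575.9 175.5   9.5]
```

View pics/z2.png

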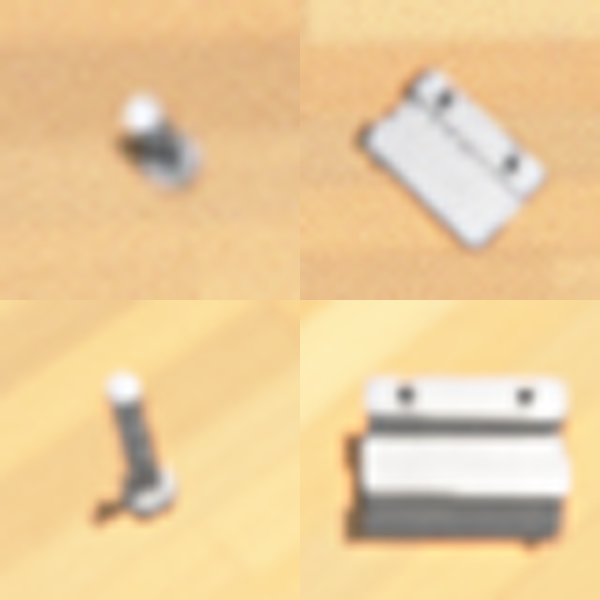

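```bash
python3 - <<'E'
from h import *
print("tip",toz("top",[(226.9,182.9)],57)[0].round(1),toz("scene",[(196.2,211.4)],57)[0].round(1))
print("head",toz("top",[(229.9,188.2)],5)[0].round(1),toz("scene",[(199.3,225.6)],4)[0].round(1))
for n,l in (("scene",dict(large=(303.3,152),small=(338.4,129.5),hexa=(363,188),rect=(394.2,160))),): 
  for k,u in l.items(): print(k,toz(n,[u],6)[0].round(1))
s=cv2.imread("pics/scene0.png")
for k,c in dict(large=(303,152),small=(338,130),hexa=(363,188),rect=(394,160)).items():
    g=s.max(2);sub=np.zeros(g.shape,bool);r=26;sub[c[1]-r:c[1]+r,c[0]-r:c[0]+r]=1
    m=((g<100)&sub).astype(np.uint8);cc=max(cv2.findContours(m,cv2.RETR_EXTERNAL,cv2.CHAIN_APPROX_NONE)[0],key=cv2.contourArea)
    f=cv2.erode(cv2.drawContours(np.zeros_like(m),[cc],-1,1,-1),np.ones((5,5)))
    wm=((s.min(2)>140)&(f>0)).astype(np.uint8)
    wc=max(cv2.findContours(wm,cv2.RETR_EXTERNAL,cv2.CHAIN_APPROX_NONE)[0],key=cv2.contourArea)
    print(k,cv2.minAreaRect(toz("scene",wc.reshape(-1,2),6)[:,:2].astype(np.float32)),cv2.minAreaRect(toz("scene",cc.reshape(-1,2),6)[:,:2].astype(np.float32)))
E
```

```text
tip [642.4 250.1  57. ] [641.3 248.5  57. ]
head [639.7 249.3   5. ] [640.5 250.3   4. ]
large [ 641.4 -103.4    6. ]
small [ 635.7 -242.6    6. ]
hexa [ 445.9 -120.3    6. ]
rect [ 450.7 -259.2    6. ]
large ((640.4550170898438, -101.60356903076172), (63.35144805908203, 62.09107208251953), 71.67658233642578) ((639.4183959960938, -99.12049102783203), (85.75831604003906, 85.00942993164062), 71.080810546875)
small ((636.6218872070312, -241.99427795410156), (47.33580017089844, 47.189083099365234), 46.43438720703125) ((635.0218505859375, -237.97305297851562), (84.39057159423828, 85.93297576904297), 2.658872127532959)
hexa ((447.01544189453125, -119.69140625), (17.747638702392578, 20.601863861083984), 38.7902717590332) ((444.91851806640625, -117.54306030273438), (86.04171752929688, 85.41107940673828), 73.41499328613281)
rect ((453.4102478027344, -257.04833984375), (62.67574691772461, 44.80706787109375), 73.57807159423828) ((451.0048828125, -253.8587188720703), (86.61465454101562, 85.27387237548828), 73.83616638183594)
```

Request:
{"op": "drive_tool", "data": {"deltas": [[0,0,1,0,0,0.0225,93],[0,0,1,0,0,0.0225,93],[0.6,-1,0.5,0,0,0,80],[0.6,-1,0.5,0,0,0,80],[0.6,-1,0.5,0,0,0,80],[0.6,-1,0,0,0,0,80],[0.6,-1,0,0,0,0,80],[0.6,-1,0,0,0,0,80],[0.6,-1,0,0,0,0,80],[0.6,-1,0,0,0,0,80]]}}

```text
t: 1.1
tcp_pos: [284.7, -487.3, 334.4]
orientation: [[1.0, -0.0, -0.0], [-0.0, -1.0, 0.0], [-0.0, -0.0, -1.0]]
ft_force: [0.4, -0.5, 0.2]
width: 0.862
```

Request:
{"op": "drive_tool", "data": {"deltas": [[0.62,-1,0,0,0,0,75],[0.62,-1,0,0,0,0,75],[0.62,-1,0,0,0,0,75],[0.62,-1,0,0,0,0,75],[0.62,-1,0,0,0,0,75],[0.62,-1,0,0,0,0,75],[0.62,-1,0,0,0,0,75],[0.62,-1,0,0,0,0,75],[0.62,-1,0,0,0,0,75],[0.62,-1,0,0,0,0,75]]}}

```text
t: 2.1
tcp_pos: [408.6, -287.3, 334.5]
orientation: [[1.0, 0.0, -0.0], [0.0, -1.0, 0.0], [-0.0, -0.0, -1.0]]
ft_force: [-0.4, -0.5, -0.4]
width: 0.809
```

Request:
{"op": "drive_tool", "data": {"deltas": [[0.62,-1,0,0,0,0,75],[0.62,-1,0,0,0,0,75],[0.62,-1,0,0,0,0,75],[0.62,-1,0,0,0,0,75],[0.62,-1,0,0,0,0,75],[0.62,-1,0,0,0,0,75],[0.62,-1,0,0,0,0,75],[0.62,-1,0,0,0,0,75],[0.62,-1,0,0,0,0,75],[0.62,-1,0,0,0,0,75]]}}

```text
t: 3.1
tcp_pos: [532.7, -87.3, 334.5]
orientation: [[1.0, 0.0, -0.0], [0.0, -1.0, 0.0], [-0.0, -0.0, -1.0]]
ft_force: [-0.4, -1.2, -0.5]
width: 0.808
```

Request:
{"op": "drive_tool", "data": {"deltas": [[0.6,-0.98,0,0,0,0,70],[0.6,-0.98,0,0,0,0,70],[0.6,-0.98,0,0,0,0,70],[0.6,-0.98,0,0,0,0,70],[0.6,-0.98,0,0,0,0,70],[0.6,-0.98,0,0,0,0,70],[0.6,-0.98,0.5,0,0,0,70],[0.6,-0.98,1,0,0,0,70],[0.6,-1.0,1,0,0,0,70],[0,0,1,0,0,0,70]]}}

```text
t: 4.1
tcp_pos: [641.0, 90.6, 263.4]
orientation: [[1.0, 0.002, -0.0], [0.002, -1.0, 0.0], [-0.0, -0.0, -1.0]]
ft_force: [-0.4, 0.1, 0.3]
width: 0.757
```

```bash
python3 - <<'E'
from h import *
print(observe()['tcp_pos'],observe()['joints'],observe()['width'])
s=read_camera("scene");c=s[120:270,180:380]
cv2.imwrite("pics/s1.png",cv2.resize(c,None,fx=3.5,fy=3.5,interpolation=cv2.INTER_CUBIC)[:,:,::-1])
E
```

```text
[640.9877828   90.5610837  263.42012172] [1.00879645e-01 1.28598888e-01 1.66053191e+00 4.19949876e-04
 1.35286692e+00 1.66996826e+00] 0.7568208662003104
```

View pics/s1.png

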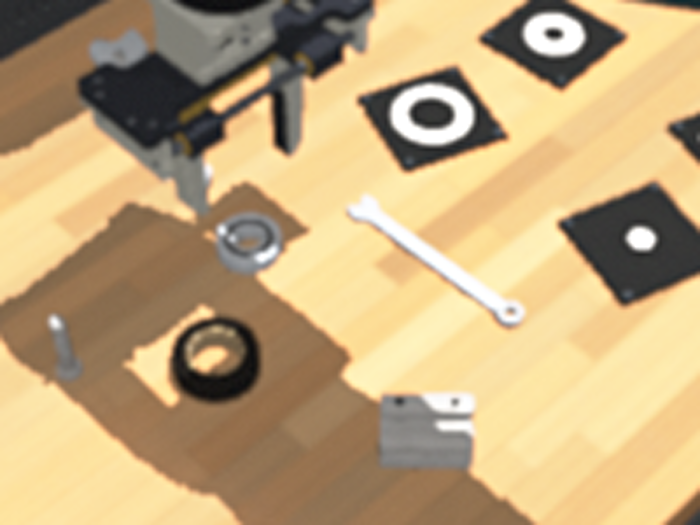

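The gripper stands over the bearing (about (248,242) in this crop) with a finger on each side. I'll descend and grip.

Request:
{"op": "drive_tool", "data": {"deltas": [[0,0,1,0,0,0,70],[0,0,1,0,0,0,70],[0,0,1,0,0,0,70],[0,0,0.5,0,0,0,70],[0,0,0.2,0,0,0,70],[0,0,0,0,0,0,40],[0,0,0,0,0,0,40],[0,0,0,0,0,0,40],[0,0,0,0,0,0,40],[0,0,0,0,0,0,40]], "newtons": 25}}

```text
t: 5.15
tcp_pos: [640.5, 88.7, 191.6]
orientation: [[1.0, 0.0, 0.001], [0.0, -1.0, 0.0], [0.001, -0.0, -1.0]]
ft_force: [-1.9, -0.5, 6.4]
width: 0.493
```

Request:
{"op": "drive_tool", "data": {"deltas": [[0,0,-1,0,0,0,40],[0,0,-1,0,0,0,40],[0,0.5,-0.5,0,0,0,40],[0,1,-0.5,0,0,0,40],[0,1,0,0,0,0,40],[0,1,0,0,0,0,40],[0,1,0,0,0,0,40],[0,1,0,0,0,0,40],[0,1,0,0,0,0,40],[0,1,0,0,0,0,40]]}}

```text
t: 6.15
tcp_pos: [640.0, -62.9, 250.3]
orientation: [[1.0, -0.0, -0.001], [-0.0, -1.0, -0.0], [-0.001, 0.0, -1.0]]
ft_force: [0.7, -0.6, -1.7]
width: 0.497
```

Request:
{"op": "drive_tool", "data": {"deltas": [[0,1,0,0,0,0,40],[0,1,0,0,0,0,40],[0,1,0,0,0,0,40],[0,1,0,0,0,0,40],[0,1,0,0,0,0,40],[0,1,0,0,0,0,40],[0,1,0,0,0,0,40],[0,1,0,0,0,0,40],[0,0.5,0,0,0,0,40],[0,0,0,0,0,0,40]]}}

```text
t: 7.15
tcp_pos: [640.2, -232.8, 250.6]
orientation: [[1.0, -0.001, -0.0], [-0.001, -1.0, -0.0], [-0.0, 0.0, -1.0]]
ft_force: [0.2, -0.7, -2.1]
width: 0.494
```

```bash
python3 - <<'E'
from h import *
o=observe();print(o['tcp_pos'],o['width'],o['ft_force'])
s=read_camera("scene");c=s[60:210,260:460]
cv2.imwrite("pics/s2.png",cv2.resize(c,None,fx=3.5,fy=3.5,interpolation=cv2.INTER_CUBIC)[:,:,::-1])
E
```

```text
[ 640.24578231 -232.78130845  250.60608481] 0.49430647061250516 [ 0.16970551 -0.68735493 -2.10418813]
```

View pics/s2.png

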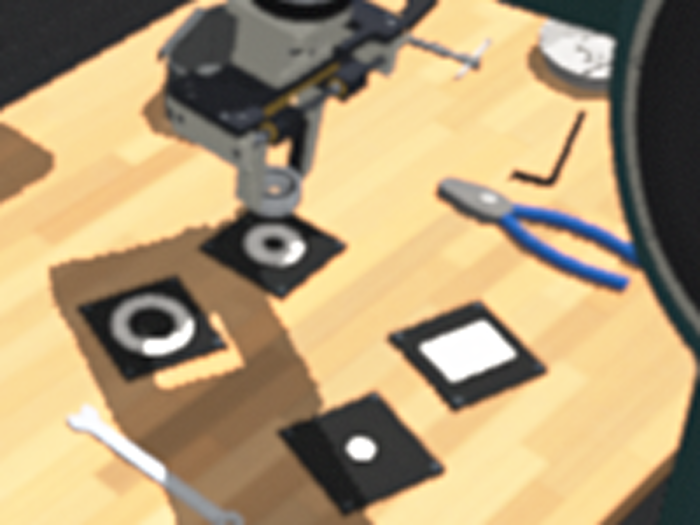

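The bearing is held (crop (280,188)) just above and behind its mat (crop (273,245)). I'll shift the last few mm and lower it.

Request:
{"op": "drive_tool", "data": {"deltas": [[-0.19,0.36,1,0,0,0,40],[0,0,0.8,0,0,0,40],[0,0,0.4,0,0,0,40],[0,0,0.25,0,0,0,40],[0,0,0,0,0,0,40]]}}

```text
t: 7.7
tcp_pos: [636.6, -238.1, 201.2]
orientation: [[1.0, 0.0, -0.001], [0.0, -1.0, 0.0], [-0.001, -0.0, -1.0]]
ft_force: [-0.1, 0.1, -1.7]
width: 0.497
```

Request:
{"op": "drive_tool", "data": {"deltas": [[0,0.1,0.1,0,0,0,40],[0,0,0.08,0,0,0,40],[0,0,0,0,0,0,40]]}}

```text
t: 8.0
tcp_pos: [636.6, -240.6, 198.3]
orientation: [[1.0, 0.0, 0.0], [0.0, -1.0, -0.0], [0.0, 0.0, -1.0]]
ft_force: [0.0, 0.1, -1.4]
width: 0.494
```

Request:
{"op": "drive_tool", "data": {"deltas": [[0,0,0.06,0,0,0,40],[0,0,0,0,0,0,40]]}}

```text
t: 8.2
tcp_pos: [636.6, -240.6, 197.7]
orientation: [[1.0, 0.0, 0.001], [0.0, -1.0, -0.0], [0.001, 0.0, -1.0]]
ft_force: [-2.4, 0.3, 3.8]
width: 0.499
```

Contact. I'll release and back up.

Request:
{"op": "drive_tool", "data": {"deltas": [[0,0,0,0,0,0,65],[0,0,0,0,0,0,65],[0,0,0,0,0,0,65],[0,0,-0.3,0,0,0,65],[0,0,-1,0,0,0,70],[0,0,-1,0,0,0,75],[0,-0.5,-1,0,0,0,80],[-0.4,-1,0,0,0,0,85],[-0.4,-1,0,0,0,0,85],[-0.4,-1,0,0,0,0,85]]}}

```text
t: 9.2
tcp_pos: [612.2, -169.9, 263.5]
orientation: [[1.0, -0.0, 0.001], [-0.0, -1.0, -0.0], [0.001, 0.0, -1.0]]
ft_force: [-0.7, 1.1, 0.1]
width: 0.916
```

Request:
{"op": "drive_tool", "data": {"deltas": [[-0.4,-1,0,0,0,0,85],[-0.4,-1,0,0,0,0,85],[-0.4,-1,0,0,0,0,85],[-0.4,-1,0,0,0,0,85],[-0.4,-1,0,0,0,0,85],[-0.4,-1,0,0,0,0,85],[-0.4,-1,0,0,0,0,85],[-0.4,-1,0,0,0,0,85],[-0.4,-1,0,0,0,0,85],[-0.4,-1,0,0,0,0,85]]}}

```text
t: 10.2
tcp_pos: [531.7, 30.9, 263.1]
orientation: [[1.0, 0.0, 0.0], [0.0, -1.0, 0.0], [0.0, -0.0, -1.0]]
ft_force: [0.3, -0.3, 0.1]
width: 0.912
```

```bash
python3 - <<'E'
from h import *
o=observe();print(o['tcp_pos'],o['width'],o['t'])
s=read_camera("scene");c=s[90:210,270:430];t=read_camera("top");cv2.imwrite("pics/s3raw.png",s[:,:,::-1]);cv2.imwrite("pics/t3raw.png",t[:,:,::-1])
a=cv2.resize(c,(400,300),interpolation=cv2.INTER_CUBIC);b=cv2.resize(t[165:225,360:440],(400,300),interpolation=cv2.INTER_CUBIC)
cv2.imwrite("pics/s3.png",np.hstack([a,b])[:,:,::-1])
E
```

```text
[531.67158487  30.86905222 263.07606296] 0.9123294083251168 10.2
```

View pics/s3.png

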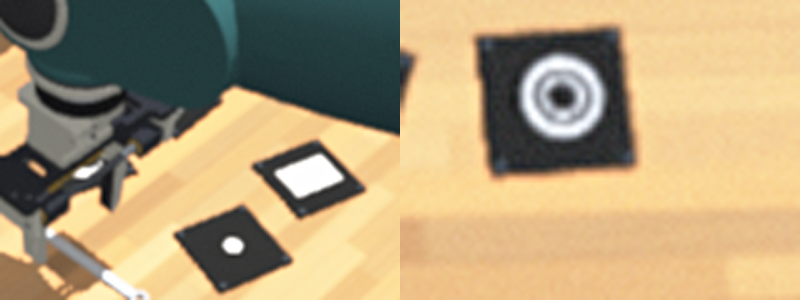

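```bash
python3 - <<'E'
from h import *
im=cv2.imread("pics/t3raw.png");i0=cv2.imread("pics/top0.png")
c=(391,185);r=25
def mat(im):
    g=im.max(2);sub=np.zeros(g.shape,bool);sub[c[1]-r:c[1]+r,c[0]-r:c[0]+r]=1
    m=((g<110)&sub).astype(np.uint8);cc=max(cv2.findContours(m,cv2.RETR_EXTERNAL,cv2.CHAIN_APPROX_NONE)[0],key=cv2.contourArea)
    f=cv2.erode(cv2.drawContours(np.zeros_like(m),[cc],-1,1,-1),np.ones((5,5)))
    mc=cv2.minAreaRect(toz("top",cc.reshape(-1,2),6)[:,:2].astype(np.float32))
    return mc,f
for im_,z in((i0,6),(im,13),(im,20)):
    mc,f=mat(im_)
    for th in(100,130,160):
        m=((im_.min(2)>th)&(f>0)).astype(np.uint8);wc=max(cv2.findContours(m,cv2.RETR_EXTERNAL,cv2.CHAIN_APPROX_NONE)[0],key=cv2.contourArea)
        W=toz("top",wc.reshape(-1,2),z)[:,:2].astype(np.float32);print(z,th,mc[0],cv2.minEnclosingCircle(W),cv2.fitEllipse(W)[0])
E
```

```text
6 100 (635.4351196289062, -237.82687377929688) ((635.8783569335938, -239.7006378173828), 26.080364227294922) (636.0790405273438, -239.3257293701172)
6 130 (635.4351196289062, -237.82687377929688) ((636.36767578125, -239.44677734375), 25.475244522094727) (636.4691162109375, -239.19737243652344)
6 160 (635.4351196289062, -237.82687377929688) ((636.4931640625, -239.3453826904297), 24.512008666992188) (636.3887939453125, -239.2533416748047)
13 100 (635.413330078125, -237.47923278808594) ((636.0496826171875, -241.1421661376953), 26.80357551574707) (636.4087524414062, -240.5579833984375)
13 130 (635.413330078125, -237.47923278808594) ((636.4534301757812, -240.09783935546875), 25.812419891357422) (636.635986328125, -240.28466796875)
13 160 (635.413330078125, -237.47923278808594) ((636.894287109375, -240.16493225097656), 24.671485900878906) (637.0042724609375, -240.4320831298828)
20 100 (635.413330078125, -237.47923278808594) ((634.2462768554688, -239.35630798339844), 26.646921157836914) (634.6032104492188, -238.7754364013672)
20 130 (635.413330078125, -237.47923278808594) ((634.6476440429688, -238.31797790527344), 25.6616153717041) (634.8291015625, -238.50372314453125)
20 160 (635.413330078125, -237.47923278808594) ((635.0858764648438, -238.38467407226562), 24.527362823486328) (635.1952514648438, -238.6502685546875)
```

Request:
{"op": "drive_tool", "data": {"deltas": [[-0.42,-0.96,0,0,0,0,85],[-0.42,-0.96,0,0,0,0,85],[-0.42,-0.96,0,0,0,0,85],[-0.42,-0.96,0,0,0,0,85],[-0.42,-0.96,0,0,0,0,85],[-0.42,-0.96,0,0,0,0,85],[-0.42,-0.96,0,0,0,0,85],[-0.42,-0.96,0,0,0,0,85],[-0.42,-0.96,0,0,0,0,85],[-0.42,-0.96,0,0,0,0,85]]}}

```text
t: 11.3
tcp_pos: [448.0, 222.1, 263.0]
orientation: [[1.0, -0.0, 0.0], [-0.0, -1.0, -0.0], [0.0, 0.0, -1.0]]
ft_force: [0.9, 0.6, 0.1]
width: 0.913
```

Request:
{"op": "drive_tool", "data": {"deltas": [[-0.42,-0.96,0,0,0,0,85],[-0.42,-0.96,0,0,0,0,85],[0,0,1,0,0,0,85],[0,0,1,0,0,0,85],[0,0,0,0,0,0,85]]}}

```text
t: 11.8
tcp_pos: [431.0, 259.6, 220.7]
orientation: [[1.0, 0.0, -0.003], [0.0, -1.0, -0.002], [-0.003, 0.002, -1.0]]
ft_force: [-0.2, -0.0, 0.1]
width: 0.914
```

```bash
python3 - <<'E'
from h import *
o=observe();print(o['tcp_pos'],o['joints'],o['width'],o['t'])
s=read_camera("scene")
cv2.imwrite("pics/s4.png",cv2.resize(s[180:330,180:380],None,fx=3.5,fy=3.5,interpolation=cv2.INTER_CUBIC)[:,:,::-1])
E
```

```text
[430.97670291 259.59757115 220.7020881 ] [ 4.91470041e-01 -1.49132264e-01  2.00968681e+00 -1.43102077e-04
  1.28452504e+00  2.06195508e+00] 0.914204845982466 11.8
```

View pics/s4.png

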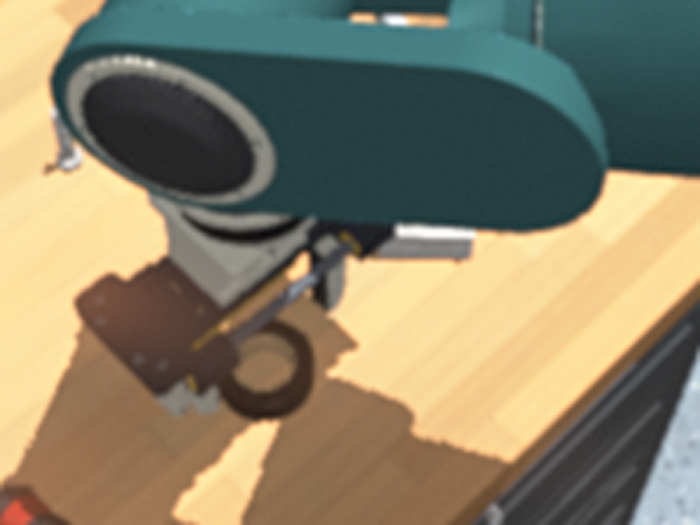

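The gripper also looks brown at this spot, so the brown tint is lighting and this is the black roll. It lies between the open fingers (crop (265,370)). I'll descend and grip.

Request:
{"op": "drive_tool", "data": {"deltas": [[0,-0.05,1,0,0,0,85],[0,0,0.4,0,0,0,85],[0,0,0.1,0,0,0,85],[0,0,0,0,0,0,55],[0,0,0,0,0,0,55],[0,0,0,0,0,0,55],[0,0,0,0,0,0,55],[0,0,0,0,0,0,55]], "newtons": 15}}

```text
t: 12.65
tcp_pos: [431.8, 260.9, 193.5]
orientation: [[1.0, 0.0, 0.001], [0.0, -1.0, 0.0], [0.001, -0.0, -1.0]]
ft_force: [-1.3, -1.0, 4.4]
width: 0.642
```

Request:
{"op": "drive_tool", "data": {"deltas": [[0,0,-0.8,0,0,0,55],[0,0,-1,0,0,0,55],[0,0,-1,0,0,0,55],[0.3,0.5,-0.5,0,0,0,55],[0.58,1,0,0,0,0,55],[0.58,1,0,0,0,0,55],[0.58,1,0,0,0,0,55],[0.58,1,0,0,0,0,55],[0.58,1,0,0,0,0,55],[0.58,1,0,0,0,0,55]]}}

```text
t: 13.65
tcp_pos: [507.8, 129.2, 258.5]
orientation: [[1.0, -0.0, -0.0], [-0.0, -1.0, -0.0], [-0.0, 0.0, -1.0]]
ft_force: [-0.5, -0.6, -0.4]
width: 0.641
```

Request:
{"op": "drive_tool", "data": {"deltas": [[0.58,1,0,0,0,0,55],[0.58,1,0,0,0,0,55],[0.58,1,0,0,0,0,55],[0.58,1,0,0,0,0,55],[0.58,1,0,0,0,0,55],[0.58,1,0,0,0,0,55],[0.58,1,0,0,0,0,55],[0.58,1,0,0,0,0,55],[0.58,1,0,0,0,0,55],[0.58,1,0,0,0,0,55]]}}

```text
t: 14.65
tcp_pos: [623.6, -70.9, 258.3]
orientation: [[1.0, -0.0, -0.001], [-0.0, -1.0, 0.0], [-0.001, -0.0, -1.0]]
ft_force: [-0.2, 0.9, -1.3]
width: 0.642
```

Request:
{"op": "drive_tool", "data": {"deltas": [[0.42,0.74,0,0,0,0,55],[0.42,0.74,0.5,0,0,0,55],[0,0,1,0,0,0,55],[0,0,0.8,0,0,0,55],[0,0,0.3,0,0,0,55],[0,0,0,0,0,0,55]]}}

```text
t: 15.25
tcp_pos: [639.8, -98.5, 205.6]
orientation: [[1.0, 0.0, -0.002], [0.0, -1.0, 0.0], [-0.002, -0.0, -1.0]]
ft_force: [-0.3, -1.3, 0.1]
width: 0.642
```

Request:
{"op": "drive_tool", "data": {"deltas": [[0.02,0.08,0.15,0,0,0,55],[0,0,0.1,0,0,0,55],[0,0,0,0,0,0,55]]}}

```text
t: 15.55
tcp_pos: [640.6, -100.3, 202.2]
orientation: [[1.0, 0.0, 0.0], [0.0, -1.0, -0.0], [0.0, 0.0, -1.0]]
ft_force: [0.2, -0.0, -0.2]
width: 0.639
```

Request:
{"op": "drive_tool", "data": {"deltas": [[0,0,0.1,0,0,0,55],[0,0,0.05,0,0,0,55],[0,0,0,0,0,0,55]]}}

```text
t: 15.85
tcp_pos: [640.6, -100.3, 199.5]
orientation: [[1.0, 0.0, 0.0], [0.0, -1.0, -0.0], [0.0, 0.0, -1.0]]
ft_force: [-2.4, 1.3, 4.5]
width: 0.639
```

Request:
{"op": "drive_tool", "data": {"deltas": [[0,0,0,0,0,0,82],[0,0,0,0,0,0,82],[0,0,0,0,0,0,82],[0,0,-0.5,0,0,0,82],[0,0,-1,0,0,-0.021,82],[0,0,-1,0,0,-0.021,82],[0,0,-1,0,0,-0.021,75],[0,0,-0.5,0,0,-0.021,70],[0,0,0,0,0,-0.021,65],[0,0,0,0,0,-0.02,65]]}}

```text
t: 16.85
tcp_pos: [640.5, -100.4, 280.3]
orientation: [[0.703, 0.711, 0.001], [0.711, -0.703, -0.0], [0.001, 0.001, -1.0]]
ft_force: [0.0, -0.2, 0.6]
width: 0.704
```

Request:
{"op": "drive_tool", "data": {"deltas": [[0.03,-1,0,0,0,0,65],[0.03,-1,0,0,0,0,65],[0.03,-1,0,0,0,0,65],[0.03,-1,0,0,0,0,65],[0.03,-1,0,0,0,0,65],[0.03,-1,0,0,0,0,65],[0.03,-1,0,0,0,0,65],[0.03,-1,0,0,0,0,65],[0.03,-1,0,0,0,0,65],[0.03,-1,0,0,0,0,65]]}}

```text
t: 17.85
tcp_pos: [502.7, 45.9, 279.7]
orientation: [[0.707, 0.707, 0.001], [0.707, -0.707, 0.0], [0.001, 0.0, -1.0]]
ft_force: [1.4, -0.1, 1.2]
width: 0.702
```

```bash
python3 - <<'E'
from h import *
o=observe();print(o['tcp_pos'],o['orientation'].round(3),o['width'],o['t'])
t=read_camera("top");s=read_camera("scene");cv2.imwrite("pics/t5raw.png",t[:,:,::-1]);cv2.imwrite("pics/s5raw.png",s[:,:,::-1])
cv2.imwrite("pics/s5.png",np.hstack([cv2.resize(t[160:280,240:420],(400,267)),cv2.resize(s[100:280,200:420],(400,267))])[:,:,::-1])
E
```

```text
[502.66221634  45.89121079 279.65930637] [[ 0.707  0.707  0.001]
 [ 0.707 -0.707  0.   ]
 [ 0.001  0.    -1.   ]] 0.7020494734153963 17.85
```

View pics/s5.png

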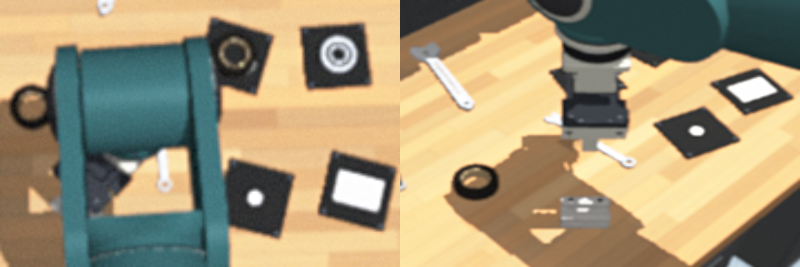

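Request:
{"op": "drive_tool", "data": {"deltas": [[0.04,-0.98,0,0,0,0,68],[0.04,-0.98,0,0,0,0,68],[0.04,-0.98,0,0,0,0,68],[0.04,-0.98,0,0,0,0,68],[0.04,-0.98,0,0,0,0,68],[0,0,1,0,0,0,68],[0,0,1,0,0,0,68],[0,0,0,0,0,0,68]]}}

```text
t: 18.75
tcp_pos: [436.4, 117.3, 237.1]
orientation: [[0.707, 0.707, -0.003], [0.707, -0.707, -0.001], [-0.003, -0.002, -1.0]]
ft_force: [0.4, -0.0, 0.0]
width: 0.729
```

```bash
python3 - <<'E'
from h import *
o=observe();print(o['tcp_pos'],o['orientation'].round(3),o['width'],o['t'])
s=read_camera("scene")
cv2.imwrite("pics/s6.png",cv2.resize(s[160:290,220:400],(720,520),interpolation=cv2.INTER_CUBIC)[:,:,::-1])
E
```

```text
[436.42014554 117.26631632 237.09824344] [[ 0.707  0.707 -0.003]
 [ 0.707 -0.707 -0.001]
 [-0.003 -0.002 -1.   ]] 0.7289405156558324 18.75
```

View pics/s6.png

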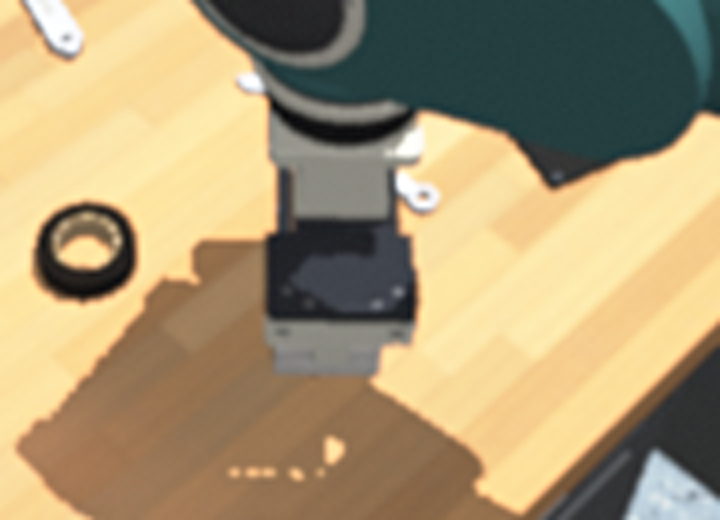

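The block is hidden behind the gripper, which stands in line with it (crop (330,300)). I'll descend and grip.

Request:
{"op": "drive_tool", "data": {"deltas": [[0,-0.03,1,0,0,0,68],[0,0,0.9,0,0,0,68],[0,0,0.3,0,0,0,68],[0,0,0,0,0,0,33],[0,0,0,0,0,0,33],[0,0,0,0,0,0,33],[0,0,0,0,0,0,33],[0,0,0,0,0,0,33],[0,0,0,0,0,0,33]], "newtons": 30}}

```text
t: 19.7
tcp_pos: [436.7, 117.9, 195.7]
orientation: [[0.707, 0.707, 0.001], [0.707, -0.707, 0.0], [0.001, 0.001, -1.0]]
ft_force: [0.0, -1.0, 6.3]
width: 0.43
```

Request:
{"op": "drive_tool", "data": {"deltas": [[0,0,-0.5,0,0,0,33],[0,0,-1,0,0,-0.02,33],[0,0,-1,0,0,-0.02,33],[0,0,-0.5,0,0,-0.02,33],[0,0,0,0,0,-0.02,33],[0,0,0,0,0,0,33],[-0.98,0.33,0,0,0,0,33],[-0.98,0.33,0,0,0,0,33],[-0.98,0.33,0,0,0,0,33],[-0.98,0.33,0,0,0,0,33]]}}

```text
t: 20.7
tcp_pos: [439.7, 34.5, 254.9]
orientation: [[0.283, 0.959, -0.0], [0.959, -0.283, 0.0], [-0.0, -0.0, -1.0]]
ft_force: [-0.3, 0.5, -1.0]
width: 0.428
```

Request:
{"op": "drive_tool", "data": {"deltas": [[-0.98,0.33,0,0,0,0,33],[-0.98,0.33,0,0,0,0,33],[-0.98,0.33,0,0,0,0,33],[-0.98,0.33,0,0,0,0,33],[-0.98,0.33,0,0,0,0,33],[-0.98,0.33,0,0,0,0,33],[-0.98,0.33,0,0,0,0,33],[-0.98,0.33,0,0,0,0,33],[-0.98,0.33,0,0,0,0,33],[-0.98,0.33,0,0,0,0,33]]}}

```text
t: 21.7
tcp_pos: [448.5, -172.3, 254.9]
orientation: [[0.283, 0.959, -0.0], [0.959, -0.283, 0.0], [0.0, -0.001, -1.0]]
ft_force: [0.3, 0.3, -1.4]
width: 0.427
```

```bash
python3 - <<'E'
from h import *
o=observe();R=o['orientation'];print(o['tcp_pos'],R.round(3),o['width'],o['t'],np.degrees(np.arctan2(R[1,0],R[0,0])))
print((R.T@(np.array([452.2,-256.4,0])-o['tcp_pos']))/20)
E
```

```text
[ 448.45202823 -172.28734747  254.88758619] [[ 0.283  0.959 -0.   ]
 [ 0.959 -0.283  0.   ]
 [ 0.    -0.001 -1.   ]] 0.4269999467009522 21.7 73.54354548995012
[-3.9820373   1.37826383 12.74305441]
```

Request:
{"op": "drive_tool", "data": {"deltas": [[-1,0.34,0,0,0,0,33],[-1,0.34,0,0,0,0,33],[-0.98,0.34,0.4,0,0,0,33],[-0.98,0.36,1,0,0,0,33],[0,0,0.7,0,0,0,33],[0,0,0,0,0,0,33]]}}

```text
t: 22.3
tcp_pos: [452.4, -255.0, 210.8]
orientation: [[0.282, 0.959, -0.003], [0.959, -0.282, 0.002], [0.001, -0.004, -1.0]]
ft_force: [-0.3, 0.3, -1.9]
width: 0.426
```

```bash
python3 - <<'E'
from h import *
o=observe();R=o['orientation'];print(o['tcp_pos'],o['width'],o['t'],np.degrees(np.arctan2(R[1,0],R[0,0])))
print((R.T@(np.array([452.2,-256.4,0])-o['tcp_pos']))/20)
t=read_camera("top");s=read_camera("scene");cv2.imwrite("pics/t7raw.png",t[:,:,::-1]);cv2.imwrite("pics/s7raw.png",s[:,:,::-1])
cv2.imwrite("pics/s7.png",np.hstack([cv2.resize(t[165:285,320:440],(400,400),interpolation=cv2.INTER_CUBIC),cv2.resize(s[90:230,310:450],(400,400),interpolation=cv2.INTER_CUBIC)])[:,:,::-1])
E
```

```text
[ 452.41487836 -254.96595484  210.75925166] 0.42562582609232896 22.3 73.59603957671621
[-0.08539398  0.05035087 10.53774571]
```

View pics/s7.png

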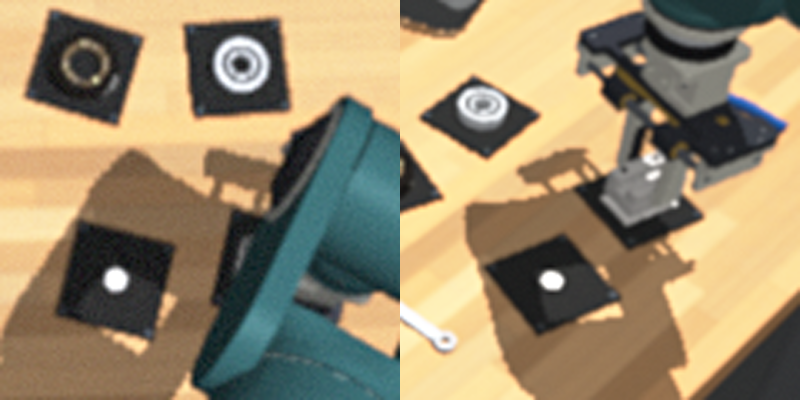

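The block hangs level over its mat (right crop (645,185)). The bearing looks centred on its mat, and the tape looks centred too (left crop (85,63)). I'll lower the block.

Request:
{"op": "drive_tool", "data": {"deltas": [[-0.06,0.04,0.2,0,0,0,33],[0,0,0.12,0,0,0,33],[0,0,0,0,0,0,33]]}}

```text
t: 22.7
tcp_pos: [453.5, -256.3, 206.6]
orientation: [[0.279, 0.96, 0.0], [0.96, -0.279, -0.0], [-0.0, 0.0, -1.0]]
ft_force: [0.2, -0.1, -1.4]
width: 0.429
```

Request:
{"op": "drive_tool", "data": {"deltas": [[0,-0.05,0.12,0,0,0,33],[0,0,0.06,0,0,0,33],[0,0,0,0,0,0,33]]}}

```text
t: 23.0
tcp_pos: [452.4, -256.2, 202.8]
orientation: [[0.279, 0.96, -0.0], [0.96, -0.279, 0.0], [0.0, -0.0, -1.0]]
ft_force: [0.6, -0.2, -0.8]
width: 0.428
```

Request:
{"op": "drive_tool", "data": {"deltas": [[0,0,0.07,0,0,0,33],[0,0,0.03,0,0,0,33],[0,0,0,0,0,0,33]]}}

```text
t: 23.3
tcp_pos: [452.6, -256.4, 201.8]
orientation: [[0.279, 0.96, 0.0], [0.96, -0.279, -0.0], [-0.0, 0.0, -1.0]]
ft_force: [-6.2, 3.8, 9.4]
width: 0.431
```

Request:
{"op": "drive_tool", "data": {"deltas": [[0,0,0,0,0,0,60],[0,0,0,0,0,0,60],[0,0,0,0,0,0,60],[0,0,-0.5,0,0,0,60],[0,0,-1,0,0,0,55],[0,0,-1,0,0,0,50],[0.5,0,-1,0,0,0,45],[1,0.07,-0.5,0,0,0,45],[1,0.07,0,0,0,0,45],[1,0.07,0,0,0,0,45]]}}

```text
t: 24.3
tcp_pos: [476.3, -189.6, 282.2]
orientation: [[0.279, 0.96, 0.001], [0.96, -0.279, -0.001], [-0.0, 0.001, -1.0]]
ft_force: [0.1, -0.3, 0.6]
width: 0.485
```

Request:
{"op": "drive_tool", "data": {"deltas": [[1,0.07,0,0,0,0,45],[1,0.07,0,0,0,0,45],[1,0.07,0,0,0,0,45],[1,0.07,0,0,0,0,45],[1,0.07,0,0,0,0,45],[1,0.07,0,0,0,0,45],[1,0.07,0,0,0,0,45],[1,0.07,0,0,0,0,45],[1,0.07,0,0,0,0,45],[1,0.07,0,0,0,0,45]]}}

```text
t: 25.3
tcp_pos: [545.5, -1.3, 281.8]
orientation: [[0.279, 0.96, 0.001], [0.96, -0.279, -0.0], [0.0, 0.001, -1.0]]
ft_force: [-0.2, -1.7, 0.5]
width: 0.483
```

Request:
{"op": "drive_tool", "data": {"deltas": [[1,0.07,0,0,0,0,45],[1,0.07,0,0,0,0,45],[1,0.07,0,0,0,0,45],[1,0.07,0,0,0,0,45],[1,0.07,0,0,0,0,45],[1,0.07,0,0,0,0,45],[1,0.07,0,0,0,0,45],[1,0.07,0,0,0,0,45],[0,0,0,0,0,0,45]]}}

```text
t: 26.2
tcp_pos: [601.3, 150.4, 281.1]
orientation: [[0.278, 0.961, 0.0], [0.961, -0.278, 0.0], [0.0, 0.0, -1.0]]
ft_force: [0.3, -0.1, -0.9]
width: 0.486
```

```bash
python3 - <<'E'
from h import *
o=observe();R=o['orientation'];print(o['tcp_pos'],o['width'],o['t'],np.degrees(np.arctan2(R[1,0],R[0,0])))
print((R.T@(np.array([641,249.8,0])-o['tcp_pos']))/20)
t=read_camera("top");s=read_camera("scene");cv2.imwrite("pics/t8raw.png",t[:,:,::-1]);cv2.imwrite("pics/s8raw.png",s[:,:,::-1])
cv2.imwrite("pics/s8.png",np.hstack([cv2.resize(t[165:285,320:440],(400,400),interpolation=cv2.INTER_CUBIC),cv2.resize(s[110:250,150:290],(400,400),interpolation=cv2.INTER_CUBIC)])[:,:,::-1])
E
```

```text
[601.27465536 150.42791246 281.08794063] 0.4863926239428004 26.2 73.88670716303544
[ 5.31936448  0.52880098 14.05642536]
```

View pics/s8.png

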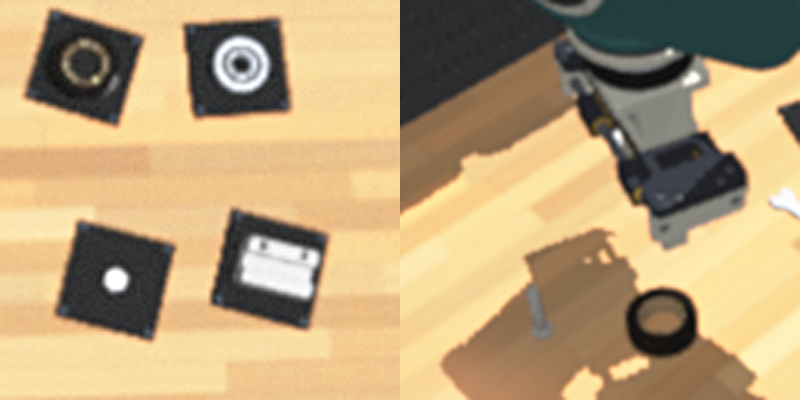

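```bash
python3 - <<'E'
from h import *
im=cv2.imread("pics/t8raw.png");i0=cv2.imread("pics/top0.png")
def run(im,c,zs,lbl,ths,r=25):
    g=im.max(2);sub=np.zeros(g.shape,bool);sub[c[1]-r:c[1]+r,c[0]-r:c[0]+r]=1
    m=((g<110)&sub).astype(np.uint8);cc=max(cv2.findContours(m,cv2.RETR_EXTERNAL,cv2.CHAIN_APPROX_NONE)[0],key=cv2.contourArea)
    f=cv2.erode(cv2.drawContours(np.zeros_like(m),[cv2.convexHull(cc)],-1,1,-1),np.ones((5,5)))
    print(lbl,"mat",cv2.minAreaRect(toz("top",cc.reshape(-1,2),6)[:,:2].astype(np.float32)))
    for th in ths:
        m=((im.min(2)>th)&(f>0)).astype(np.uint8);wc=np.vstack(cv2.findContours(m,cv2.RETR_EXTERNAL,cv2.CHAIN_APPROX_NONE)[0])
        for z in zs: print(th,z,cv2.minAreaRect(toz("top",wc.reshape(-1,2),z)[:,:2].astype(np.float32)))
run(im,(402,245),(6,20,34),"block",(80,120,160))
t=im[225:270,380:425]
cv2.imwrite("pics/t8z.png",cv2.resize(np.hstack([t,i0[225:270,380:425]]),(800,400),interpolation=cv2.INTER_CUBIC))
# tape: outline dark on dark; use bore inner ring
print(proj("top",[[452.2,-256.4,6]]))
E
```

```text
block mat ((451.4278869628906, -253.82977294921875), (86.17900848388672, 85.99131774902344), 73.85468292236328)
80 6 ((454.1956787109375, -259.3061218261719), (66.15702056884766, 48.55497360229492), 74.12445831298828)
80 20 ((452.72210693359375, -255.54400634765625), (65.38859558105469, 47.990966796875), 74.12447357177734)
80 34 ((451.24847412109375, -251.7818603515625), (64.62013244628906, 47.42698287963867), 74.1244888305664)
120 6 ((454.2585754394531, -260.3809509277344), (64.15835571289062, 44.962013244628906), 74.20539093017578)
120 20 ((452.78424072265625, -256.6063232421875), (63.41313934326172, 44.439754486083984), 74.20539855957031)
120 34 ((451.30987548828125, -252.8316650390625), (62.667884826660156, 43.917503356933594), 74.20538330078125)
160 6 ((454.4283752441406, -261.0643310546875), (62.93467712402344, 42.777923583984375), 74.20284271240234)
160 20 ((452.9520568847656, -257.2817687988281), (62.20366287231445, 42.281063079833984), 74.20283508300781)
160 34 ((451.4757385253906, -253.49913024902344), (61.472652435302734, 41.78416442871094), 74.20288848876953)
[[401.21211573 245.08439663]]
```

View pics/t8z.png

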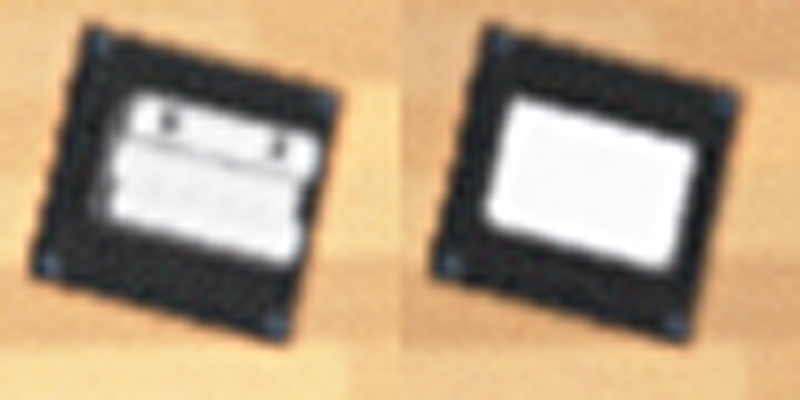

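```bash
python3 - <<'E'
from h import *
s=cv2.imread("pics/s8raw.png");s0=cv2.imread("pics/scene0.png")
cv2.imwrite("pics/s8z.png",cv2.resize(np.hstack([s[130:190,360:430],s0[130:190,360:430]]),(800,343),interpolation=cv2.INTER_CUBIC))
E
```

```text
(no output)
```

View pics/s8z.png

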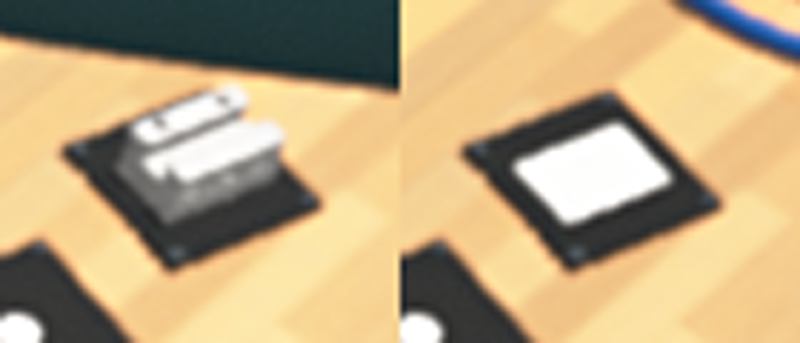

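```bash
python3 - <<'E'
from h import *
s=cv2.imread("pics/s8raw.png");s0=cv2.imread("pics/scene0.png")
for im,z,l in((s,34,"block"),(s0,6,"inlay")):
  for th in(140,170,200):
    m=np.zeros(im.shape[:2],np.uint8);m[144:175,376:416]=(im.min(2)[144:175,376:416]>th)
    # drop wood: saturation
    h=cv2.cvtColor(im,cv2.COLOR_BGR2HSV);m[h[...,1]>45]=0
    n,lab,st,ce=cv2.connectedComponentsWithStats(m);keep=np.isin(lab,[i for i in range(1,n) if st[i][4]>=15])
    ys,xs=np.nonzero(keep);W=toz("scene",np.c_[xs,ys],z)[:,:2].astype(np.float32);print(l,th,len(xs),cv2.minAreaRect(W))
E
```

```text
block 140 294 ((447.5857238769531, -251.59764099121094), (70.17707061767578, 53.9931755065918), 73.856201171875)
block 170 232 ((452.34991455078125, -254.12750244140625), (67.90489196777344, 42.42756271362305), 73.18449401855469)
block 200 200 ((452.2138977050781, -254.1438446044922), (67.84175872802734, 39.98230743408203), 73.8274917602539)
inlay 140 285 ((453.143310546875, -258.0561218261719), (65.12401580810547, 44.650447845458984), 72.90015411376953)
inlay 170 263 ((453.13873291015625, -257.8880310058594), (61.29405212402344, 43.34431076049805), 72.9093017578125)
inlay 200 251 ((453.01226806640625, -258.18670654296875), (60.283119201660156, 41.17469787597656), 73.54969787597656)
```

```bash
python3 - <<'E'
from h import *
t=cv2.imread("pics/t8raw.png");i0=cv2.imread("pics/top0.png");s=cv2.imread("pics/s8raw.png");s0=cv2.imread("pics/scene0.png")
f=lambda a:cv2.convertScaleAbs(cv2.resize(a,(390,300),interpolation=cv2.INTER_CUBIC),alpha=1.6,beta=10)
v=np.vstack([np.hstack([f(t[165:205,319:371]),f(i0[165:205,319:371])]),np.hstack([f(s[130:176,274:334]),f(s0[130:176,274:334])])])
cv2.imwrite("pics/tape.png",v[:600])
# bore: brownish pixels within the mat
h=cv2.cvtColor(t,cv2.COLOR_BGR2HSV)
m=np.zeros(t.shape[:2],np.uint8);m[172:198,332:359]=(t.max(2)[172:198,332:359]>85)
cs=max(cv2.findContours(m,cv2.RETR_EXTERNAL,cv2.CHAIN_APPROX_NONE)[0],key=cv2.contourArea)
for z in(6,15,25):print(z,cv2.minEnclosingCircle(toz("top",cs.reshape(-1,2),z)[:,:2].astype(np.float32)),cv2.fitEllipse(toz("top",cs.reshape(-1,2),z)[:,:2].astype(np.float32))[:2])
E
```

```text
6 ((643.1167602539062, -100.89082336425781), 21.712059020996094) ((643.7528076171875, -101.22612762451172), (40.51399230957031, 41.513675689697266))
15 ((640.7586669921875, -99.65519714355469), 21.549911499023438) ((641.3900756835938, -99.98800659179688), (40.21147537231445, 41.20368576049805))
25 ((638.138671875, -98.28230285644531), 21.36975860595703) ((638.7647705078125, -98.61231994628906), (39.87532424926758, 40.859249114990234))
```

View pics/tape.png

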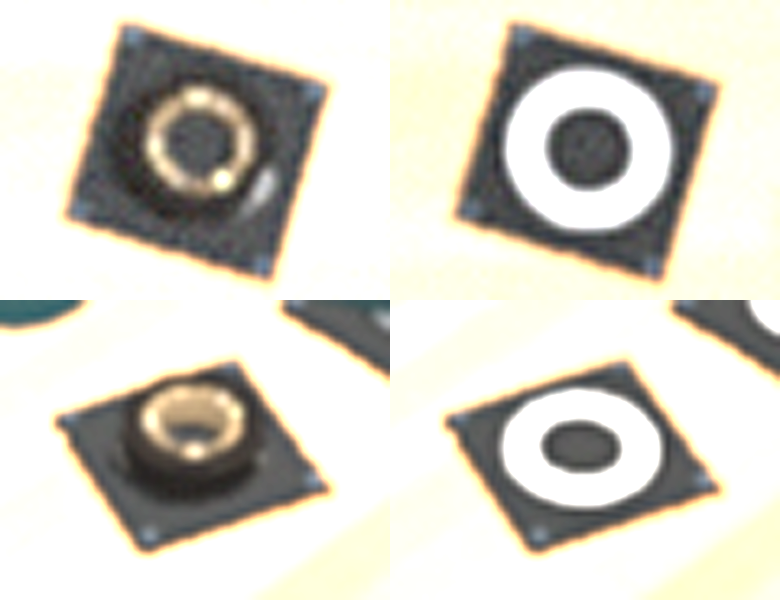

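```bash
python3 - <<'E'
from h import *
s8=cv2.imread("pics/s8raw.png");s7=cv2.imread("pics/s7raw.png");s0=cv2.imread("pics/scene0.png")
def fit(im,box,cond,z,l):
    x0,x1,y0,y1=box;m=np.zeros(im.shape[:2],np.uint8);m[y0:y1,x0:x1]=cond(im[y0:y1,x0:x1])
    cs=max(cv2.findContours(m,cv2.RETR_EXTERNAL,cv2.CHAIN_APPROX_NONE)[0],key=cv2.contourArea)
    W=toz("scene",cs.reshape(-1,2),z)[:,:2].astype(np.float32);e=cv2.fitEllipse(W);print(l,z,np.round(e[0],1),np.round(e[1],1),cv2.minEnclosingCircle(W))
for th in (75,90,110): fit(s8,(288,322,138,170),lambda a:a.max(2)>th,25,"tape bore")
for th in (110,140): fit(s0,(290,318,138,166),lambda a:a.min(2)>th,6,"inlay L")
for th in (110,140): fit(s0,(325,352,118,141),lambda a:a.min(2)>th,6,"inlay S")
for th in (90,120,150): fit(s7,(325,352,115,141),lambda a:a.min(2)>th,20,"bearing")
cv2.imwrite("pics/b7.png",np.hstack([cv2.resize(a[108:148,312:364],(390,300),interpolation=cv2.INTER_CUBIC) for a in(s7,s0)]))
E
```

```text
tape bore 25 [ 642.4 -113.7] [63.2 99.6] ((643.8224487304688, -111.0606689453125), 53.54739761352539)
tape bore 25 [ 642.4 -114.4] [62.1 99.7] ((643.8224487304688, -111.0606689453125), 53.54739761352539)
tape bore 25 [ 642.3 -113.8] [ 62.7 100. ] ((643.8224487304688, -111.0606689453125), 53.54739761352539)
inlay L 6 [ 641.7 -102.4] [65.6 66.4] ((641.450439453125, -102.76422882080078), 34.54592514038086)
inlay L 6 [ 642.  -102.8] [62.9 64.1] ((641.8099975585938, -102.45438385009766), 33.41453552246094)
inlay S 6 [ 638.  -241.9] [49.7 52.1] ((638.0062866210938, -241.7312774658203), 27.42094612121582)
inlay S 6 [ 636.9 -241.9] [47.8 49.4] ((637.4511108398438, -241.68482971191406), 25.976043701171875)
bearing 20 [ 643.8 -249.8] [75.5 89.2] ((643.4226684570312, -252.2603759765625), 51.704986572265625)
bearing 20 [ 645.7 -250.7] [74.7 84.7] ((645.2367553710938, -253.98233032226562), 50.04732131958008)
bearing 20 [ 635.  -239.9] [48.3 50. ] ((634.5330200195312, -240.37020874023438), 27.120447158813477)
```

View pics/b7.png

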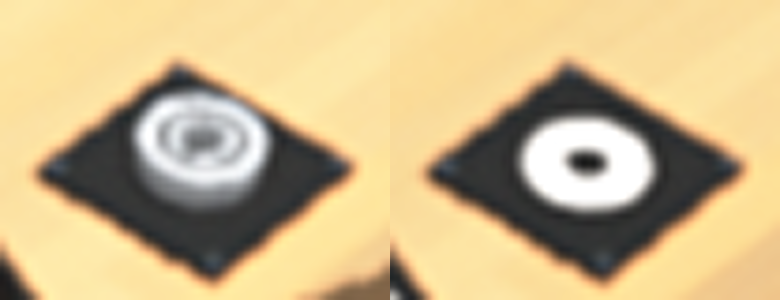

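Request:
{"op": "drive_tool", "data": {"deltas": [[-0.96,0.456,0,0,0,0,82],[-0.96,0.456,0,0,0,0,82],[-0.96,0.456,0,0,0,0,82],[-0.96,0.456,0,0,0,0,82],[-0.96,0.456,0,0,0,0,82],[-0.96,0.456,0,0,0,0,82],[-0.96,0.456,0,0,0,0,82],[-0.96,0.456,0,0,0,0,82],[-0.96,0.456,0,0,0,0,82],[-0.96,0.456,0,0,0,0,82]]}}

```text
t: 27.3
tcp_pos: [634.4, -62.9, 281.1]
orientation: [[0.28, 0.96, -0.0], [0.96, -0.28, -0.0], [-0.0, 0.0, -1.0]]
ft_force: [-0.6, -0.3, -0.5]
width: 0.881
```

Request:
{"op": "drive_tool", "data": {"deltas": [[-0.96,0.456,0,0,0,0,82],[-0.96,0.456,0,0,0,0,82],[0,0,1,0,0,0,82],[0,0,0,0,0,0,82],[0,0,0,0,0,0,82]]}}

```text
t: 27.8
tcp_pos: [641.2, -103.6, 261.0]
orientation: [[0.279, 0.96, -0.001], [0.96, -0.279, 0.0], [-0.0, -0.001, -1.0]]
ft_force: [-0.3, -0.5, -0.3]
width: 0.883
```

```bash
python3 - <<'E'
from h import *
o=observe();R=o['orientation'];print(o['tcp_pos'],o['width'],o['t'],np.degrees(np.arctan2(R[1,0],R[0,0])))
print((R.T@(np.array([642.4,-100.9,202])-o['tcp_pos']))/20)
s=read_camera("scene")
cv2.imwrite("pics/s9.png",cv2.resize(s[100:190,240:360],(720,540),interpolation=cv2.INTER_CUBIC)[:,:,::-1])
E
```

```text
[ 641.22780465 -103.58672596  260.99468362] 0.8829052207920101 27.8 73.78051865286396
[0.14560999 0.02135914 2.94970416]
```

View pics/s9.png

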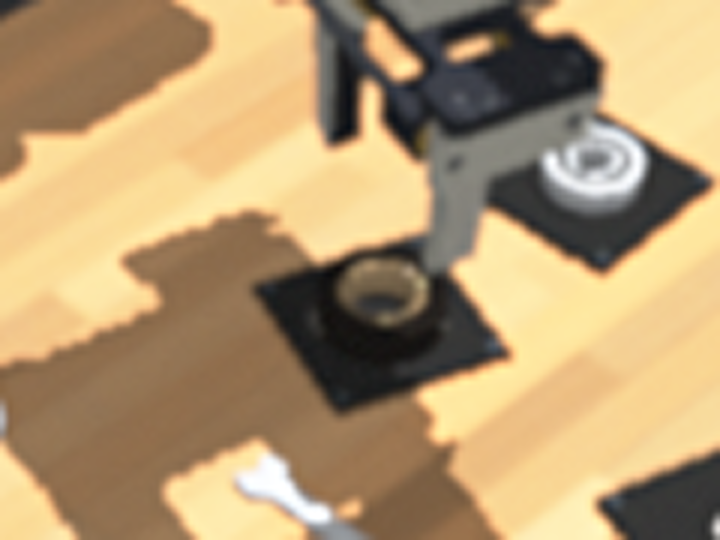

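The gripper is over the tape (crop (383,300)). The bearing beyond it looks well seated.

Request:
{"op": "drive_tool", "data": {"deltas": [[0.14,0.02,1,0,0,0,82],[0,0,1,0,0,0,82],[0,0,0.7,0,0,0,82],[0,0,0.2,0,0,0,82],[0,0,0,0,0,0,55],[0,0,0,0,0,0,55],[0,0,0,0,0,0,55],[0,0,0,0,0,0,55]], "newtons": 12}}

```text
t: 28.65
tcp_pos: [642.9, -100.8, 203.9]
orientation: [[0.279, 0.96, 0.001], [0.96, -0.279, -0.0], [0.0, 0.001, -1.0]]
ft_force: [-0.3, 0.8, 4.2]
width: 0.638
```

Request:
{"op": "drive_tool", "data": {"deltas": [[-0.08,-0.02,0,0,0,0,55],[0,0,0,0,0,0,55],[0,0,0,0,0,0,55]]}}

```text
t: 28.95
tcp_pos: [642.1, -102.2, 203.9]
orientation: [[0.279, 0.96, 0.002], [0.96, -0.279, 0.0], [0.001, 0.002, -1.0]]
ft_force: [0.8, 2.5, 5.8]
width: 0.643
```

Request:
{"op": "drive_tool", "data": {"deltas": [[0,0,0,0,0,0,82],[0,0,0,0,0,0,82],[0,0,0,0,0,0,82],[0,0,-0.5,0,0,0,82],[0,0,-1,0,0,0,80],[0,0,-1,0,0,0,75],[-0.5,-0.34,-0.5,0,0,0,70],[-1,-0.69,0,0,0,0,65],[-1,-0.69,0,0,0,0,65],[-1,-0.69,0,0,0,0,65]]}}

```text
t: 29.95
tcp_pos: [574.6, -156.8, 263.0]
orientation: [[0.279, 0.96, -0.0], [0.96, -0.279, -0.0], [-0.0, -0.0, -1.0]]
ft_force: [0.2, -0.6, 0.1]
width: 0.704
```

Request:
{"op": "drive_tool", "data": {"deltas": [[-1,-0.69,0,0,0,0,65],[-1,-0.69,0,0,0,0,65],[-1,-0.69,0,0,0,0,65],[-1,-0.69,0,0,0,0,65],[-1,-0.69,0,0,0,0,65],[-1,-0.69,0,0,0,0,65],[-0.5,-0.38,0,0,0,0,65],[0,0,0,0,0,0,65]]}}

```text
t: 30.75
tcp_pos: [451.9, -256.3, 263.1]
orientation: [[0.281, 0.96, 0.0], [0.96, -0.281, -0.0], [-0.0, 0.0, -1.0]]
ft_force: [-0.6, 0.5, 0.0]
width: 0.703
```

```bash
python3 - <<'E'
from h import *
o=observe();R=o['orientation'];print(o['tcp_pos'],o['width'],o['t'],np.degrees(np.arctan2(R[1,0],R[0,0])))
print((R.T@(np.array([452.6,-256.4,204])-o['tcp_pos']))/20)
s=read_camera("scene");t=read_camera("top");cv2.imwrite("pics/t10raw.png",t[:,:,::-1])
f=lambda a:cv2.convertScaleAbs(cv2.resize(a,(390,300),interpolation=cv2.INTER_CUBIC),alpha=1.4,beta=10)
cv2.imwrite("pics/s10.png",np.hstack([f(t[165:205,319:371]),f(s[120:210,330:447])])[:,:,::-1])
t=t[:,:,::-1]
m=np.zeros(t.shape[:2],np.uint8);m[172:198,332:359]=(t.max(2)[172:198,332:359]>85)
cs=max(cv2.findContours(m,cv2.RETR_EXTERNAL,cv2.CHAIN_APPROX_NONE)[0],key=cv2.contourArea)
for z in(15,25):print(z,cv2.minEnclosingCircle(toz("top",cs.reshape(-1,2),z)[:,:2].astype(np.float32)),cv2.fitEllipse(toz("top",cs.reshape(-1,2),z)[:,:2].astype(np.float32))[:2])
E
```

```text
[ 451.87506183 -256.31612838  263.1005072 ] 0.7025106206415488 30.75 73.70149027880092
[0.0066706  0.03533721 2.95503183]
15 ((643.888427734375, -101.3290786743164), 21.971317291259766) ((643.0584106445312, -101.95685577392578), (38.92631530761719, 39.85275650024414))
25 ((641.2421875, -99.94219970703125), 21.787628173828125) ((640.4191284179688, -100.56471252441406), (38.600929260253906, 39.519588470458984))
```

View pics/s10.png

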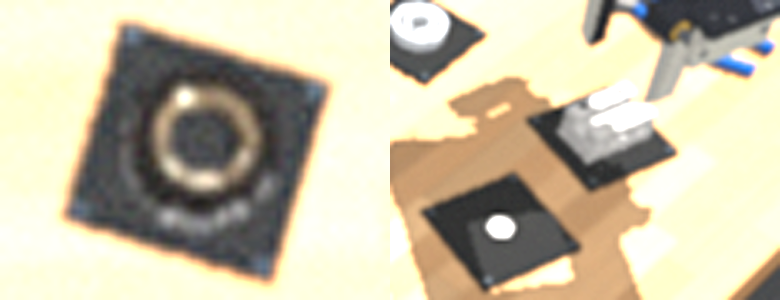

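The pale arc round the tape's near side is now thin and even left to right, so y is right and x is about 1 mm far. That is close enough. The block is next: grip it and slide it a little along its length.

Request:
{"op": "drive_tool", "data": {"deltas": [[0,0.03,1,0,0,0,65],[0,0,1,0,0,0,65],[0,0,0.7,0,0,0,65],[0,0,0.15,0,0,0,65],[0,0,0,0,0,0,34],[0,0,0,0,0,0,34],[0,0,0,0,0,0,34],[0,0,0,0,0,0,34],[0,0,0,0,0,0,34]], "newtons": 20}}

```text
t: 31.75
tcp_pos: [453.7, -255.9, 206.7]
orientation: [[0.279, 0.96, 0.001], [0.96, -0.279, -0.0], [-0.0, 0.001, -1.0]]
ft_force: [-0.8, 1.1, 5.5]
width: 0.429
```

Request:
{"op": "drive_tool", "data": {"deltas": [[-0.085,-0.025,0,0,0,0,34],[0,0,0,0,0,0,34],[0,0,0,0,0,0,34]]}}

```text
t: 32.05
tcp_pos: [452.8, -257.3, 206.7]
orientation: [[0.279, 0.96, 0.001], [0.96, -0.279, -0.0], [0.0, 0.001, -1.0]]
ft_force: [1.4, 3.0, 5.7]
width: 0.424
```

Request:
{"op": "drive_tool", "data": {"deltas": [[0,0,0,0,0,0,60],[0,0,0,0,0,0,60],[0,0,0,0,0,0,60],[0,0,-0.5,0,0,0,60],[0,0,-1,0,0,0,55],[0,0,-1,0,0,0,50],[0.5,0.035,-1,0,0,0,45],[1,0.075,-0.3,0,0,0,45],[1,0.075,0,0,0,0,45],[1,0.075,0,0,0,0,45]]}}

```text
t: 33.05
tcp_pos: [477.2, -190.9, 283.1]
orientation: [[0.279, 0.96, 0.001], [0.96, -0.279, -0.0], [-0.0, 0.001, -1.0]]
ft_force: [-0.4, 0.0, -0.4]
width: 0.483
```

Request:
{"op": "drive_tool", "data": {"deltas": [[1,0.075,0,0,0,0,45],[1,0.075,0,0,0,0,45],[1,0.075,0,0,0,0,45],[1,0.075,0,0,0,0,45],[1,0.075,0,0,0,0,45],[1,0.075,0,0,0,0,45],[1,0.075,0,0,0,0,45],[1,0.075,0,0,0,0,45],[1,0.075,0,0,0,0,45],[1,0.075,0,0,0,0,45]]}}

```text
t: 34.05
tcp_pos: [547.5, -2.8, 282.7]
orientation: [[0.279, 0.96, 0.0], [0.96, -0.279, -0.0], [0.0, 0.0, -1.0]]
ft_force: [-1.1, -0.7, 0.1]
width: 0.486
```

Request:
{"op": "drive_tool", "data": {"deltas": [[1,0.075,0,0,0,0,45],[1,0.075,0,0,0,0,45],[1,0.075,0,0,0,0,45],[1,0.075,0,0,0,0,45],[1,0.075,0,0,0,0,45],[1,0.075,0,0,0,0,45],[1,0.075,0,0,0,0,45],[1,0.075,0,0,0,0,45],[1,0.075,0,0,0,0,45],[1,0.075,0,0,0,0,45]]}}

```text
t: 35.05
tcp_pos: [618.0, 185.8, 281.9]
orientation: [[0.279, 0.96, -0.0], [0.96, -0.279, 0.0], [0.0, -0.0, -1.0]]
ft_force: [0.3, 0.6, -0.3]
width: 0.484
```

Request:
{"op": "drive_tool", "data": {"deltas": [[1,0.075,0,0,0,0,45],[1,0.075,0,0,0,0,45],[1,0.075,0,0,0,0,45],[0,0,0,0,0,0,45]]}}

```text
t: 35.45
tcp_pos: [639.2, 243.0, 281.6]
orientation: [[0.278, 0.961, -0.0], [0.961, -0.278, 0.0], [0.0, -0.0, -1.0]]
ft_force: [-0.2, -0.8, -0.4]
width: 0.485
```

```bash
python3 - <<'E'
from h import *
o=observe();R=o['orientation'];print(o['tcp_pos'],o['width'],o['t'],np.degrees(np.arctan2(R[1,0],R[0,0])))
print((R.T@(np.array([642,248.5,204])-o['tcp_pos']))/20)
s=read_camera("scene");t=read_camera("top");cv2.imwrite("pics/t11raw.png",t[:,:,::-1]);cv2.imwrite("pics/s11raw.png",s[:,:,::-1])
f=lambda a:cv2.resize(a,(390,300),interpolation=cv2.INTER_CUBIC)
v=np.vstack([np.hstack([f(t[165:205,319:371]),f(t[225:265,376:428])]),np.hstack([f(s[130:176,274:334]),f(s[170:250,160:264])])])
cv2.imwrite("pics/s11.png",v[:,:,::-1])
im=t[:,:,::-1]
c=(402,245);r=25;g=im.max(2);sub=np.zeros(g.shape,bool);sub[c[1]-r:c[1]+r,c[0]-r:c[0]+r]=1
m=((g<110)&sub).astype(np.uint8);cc=max(cv2.findContours(m,cv2.RETR_EXTERNAL,cv2.CHAIN_APPROX_NONE)[0],key=cv2.contourArea)
fl=cv2.erode(cv2.drawContours(np.zeros_like(m),[cv2.convexHull(cc)],-1,1,-1),np.ones((5,5)))
m=((im.min(2)>160)&(fl>0)).astype(np.uint8);wc=np.vstack(cv2.findContours(m,cv2.RETR_EXTERNAL,cv2.CHAIN_APPROX_NONE)[0])
print(cv2.minAreaRect(toz("top",wc.reshape(-1,2),34)[:,:2].astype(np.float32)))
E
```

```text
[639.15833169 243.04911167 281.60240869] 0.48515835752479075 35.45 73.88883427824983
[0.3003917  0.06202419 3.88017017]
((451.2427673339844, -254.35861206054688), (58.86213684082031, 41.75366973876953), 74.12689208984375)
```

View pics/s11.png

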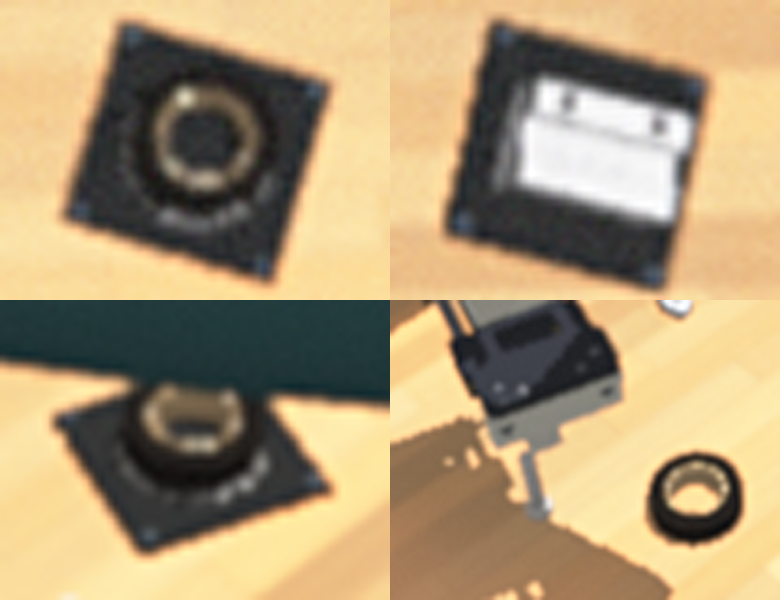

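The block now sits about 2 mm further along, which matches its outline. The tape shows a thin pale arc on its near side, so I'll nudge it back once the bolt is placed. The bolt stands under the gripper (lower right crop (535,490)).

Request:
{"op": "drive_tool", "data": {"deltas": [[0.3,0.06,0,0,0,0,45],[0,0,1,0,0,0,45],[0,0,0,0,0,0,45]]}}

```text
t: 35.85
tcp_pos: [641.0, 245.7, 259.7]
orientation: [[0.279, 0.96, -0.003], [0.96, -0.279, -0.001], [-0.002, -0.002, -1.0]]
ft_force: [-0.0, -0.1, 0.3]
width: 0.486
```

```bash
python3 - <<'E'
from h import *
o=observe();R=o['orientation'];print(o['tcp_pos'],o['t'])
s=read_camera("scene");t=read_camera("top")
f=lambda a:cv2.resize(a,(390,390),interpolation=cv2.INTER_CUBIC)
cv2.imwrite("pics/s12.png",np.hstack([f(t[150:220,190:260]),f(s[160:240,160:240])])[:,:,::-1])
E
```

```text
[641.03701577 245.66586383 259.69362399] 35.85
```

View pics/s12.png

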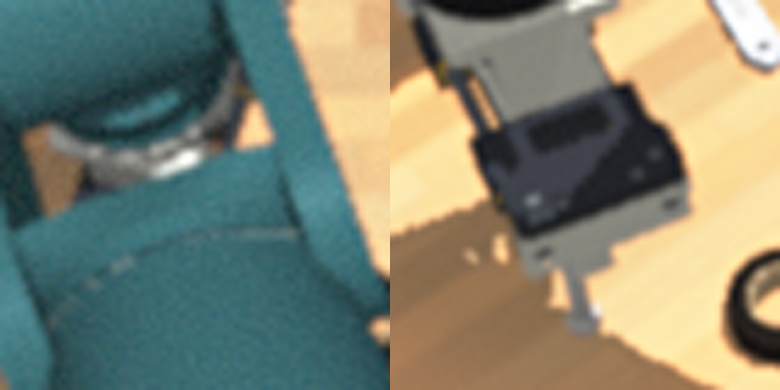

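Request:
{"op": "drive_tool", "data": {"deltas": [[0.07,0.01,1,0,0,0,45],[0,0,1,0,0,0,45],[0,0,0.6,0,0,0,45],[0,0,0.15,0,0,0,45],[0,0,0,0,0,0,45]]}}

```text
t: 36.45
tcp_pos: [642.1, 247.3, 207.4]
orientation: [[0.279, 0.96, 0.0], [0.96, -0.279, 0.0], [0.0, 0.0, -1.0]]
ft_force: [0.3, -0.3, -0.7]
width: 0.482
```

```bash
python3 - <<'E'
from h import *
o=observe();R=o['orientation'];print(o['tcp_pos'],o['t'],o['ft_force'])
s=read_camera("scene")
f=lambda a:cv2.resize(a,(600,600),interpolation=cv2.INTER_CUBIC)
cv2.imwrite("pics/s13.png",f(s[160:260,140:240])[:,:,::-1])
E
```

```text
[642.08720584 247.31561165 207.352754  ] 36.45 [ 0.29876727 -0.30808012 -0.70050202]
```

View pics/s13.png

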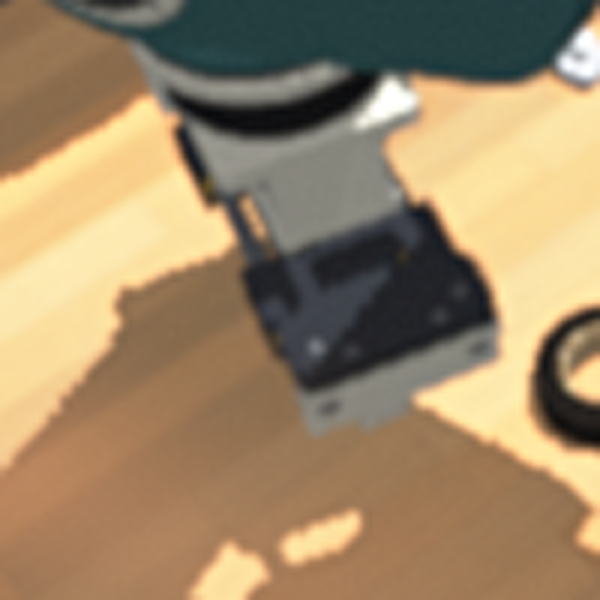

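The bolt is hidden between the fingers and no force shows. I'll go a little lower and close.

Request:
{"op": "drive_tool", "data": {"deltas": [[0.03,0,0.2,0,0,0,45],[0,0,0,0,0,0,4],[0,0,0,0,0,0,4],[0,0,0,0,0,0,4],[0,0,0,0,0,0,4],[0,0,0,0,0,0,4],[0,0,0,0,0,0,4],[0,0,0,0,0,0,4]], "newtons": 15}}

```text
t: 37.3
tcp_pos: [642.1, 247.9, 203.0]
orientation: [[0.279, 0.96, 0.0], [0.96, -0.279, 0.0], [0.0, 0.0, -1.0]]
ft_force: [0.4, 0.7, 0.7]
width: 0.104
```

Request:
{"op": "drive_tool", "data": {"deltas": [[0,0,-0.5,0,0,0,4],[0,0,-1,0,0,0,4],[0,0,-1,0,0,0,4],[-0.5,-0.1,-0.5,0,0,0,4],[-0.97,-0.2,0,0,0,0,4],[-0.97,-0.2,0,0,0,0,4],[-0.97,-0.2,0,0,0,0,4],[-0.97,-0.2,0,0,0,0,4],[-0.97,-0.2,0,0,0,0,4],[-0.97,-0.2,0,0,0,0,4]]}}

```text
t: 38.3
tcp_pos: [581.1, 132.6, 263.0]
orientation: [[0.279, 0.96, -0.0], [0.96, -0.279, -0.0], [-0.0, -0.0, -1.0]]
ft_force: [0.3, -0.3, -0.4]
width: 0.101
```

Request:
{"op": "drive_tool", "data": {"deltas": [[-0.97,-0.2,0,0,0,0,4],[-0.97,-0.2,0,0,0,0,4],[-0.97,-0.2,0,0,0,0,4],[-0.97,-0.2,0,0,0,0,4],[-0.97,-0.2,0,0,0,0,4],[-0.97,-0.2,0,0,0,0,4],[-0.97,-0.2,0,0,0,0,4],[-0.97,-0.2,0,0,0,0,4],[-0.97,-0.2,0,0,0,0,4],[-0.97,-0.2,0,0,0,0,4]]}}

```text
t: 39.3
tcp_pos: [488.4, -42.6, 263.0]
orientation: [[0.279, 0.96, 0.0], [0.96, -0.279, -0.0], [0.0, 0.0, -1.0]]
ft_force: [-0.4, -0.3, 0.2]
width: 0.1
```

Request:
{"op": "drive_tool", "data": {"deltas": [[-0.97,-0.2,0,0,0,0,4],[-0.97,-0.2,0,0,0,0,4],[-0.97,-0.2,0,0,0,0,4],[-0.97,-0.2,0,0,0,0,4],[0,0,0,0,0,0,4],[0,0,0,0,0,0,4]]}}

```text
t: 39.9
tcp_pos: [452.0, -111.8, 263.0]
orientation: [[0.28, 0.96, 0.0], [0.96, -0.28, 0.0], [0.0, 0.0, -1.0]]
ft_force: [0.5, 0.1, -0.3]
width: 0.1
```

```bash
python3 - <<'E'
from h import *
o=observe();R=o['orientation'];print(o['tcp_pos'],o['t'],o['ft_force'],o['width'])
print((R.T@(np.array([447.5,-119.6,215])-o['tcp_pos']))/20)
s=read_camera("scene")
cv2.imwrite("pics/s14raw.png",s[:,:,::-1])
cv2.imwrite("pics/s14.png",cv2.resize(s[110:230,300:440],(700,600),interpolation=cv2.INTER_CUBIC)[:,:,::-1])
E
```

```text
[ 452.01049303 -111.79927726  263.04975578] 39.9 [ 0.54766737  0.13180383 -0.32253345] 0.10045763530883485
[-0.43805924 -0.10821124  2.40235958]
```

View pics/s14.png

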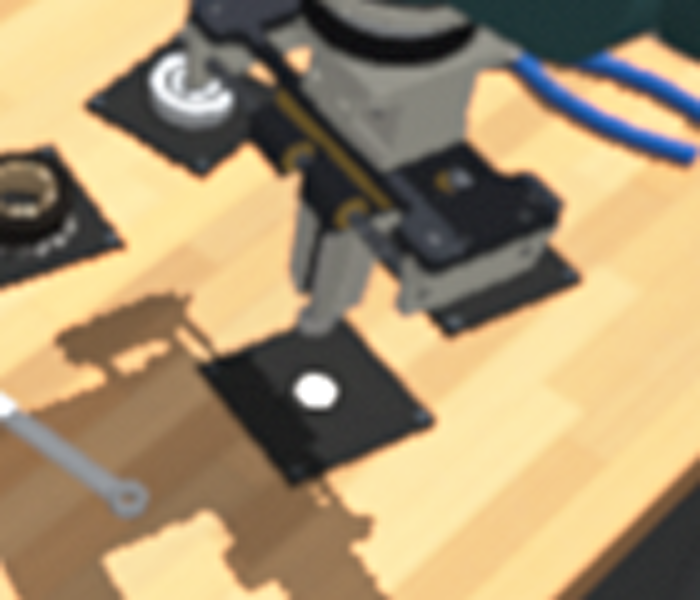

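```bash
python3 - <<'E'
from h import *
# scene: head bottom centre (~z 61), inlay centre
print(toz("scene",[(300+318/5-.4,110+324/5-.4)],63.5)[0], proj("scene",[[452,-111.8,63.5]]), (300+318/5,110+324/5))
print("inlay",toz("scene",[(300+316/5-.4,110+391/5-.4)],6)[0])
E
```

```text
[ 448.17280408 -109.44823522   63.5       ] [[362.58342276 173.06584539]] (363.6, 174.8)
inlay [ 446.65169149 -120.47179075    6.        ]
```

Request:
{"op": "drive_tool", "data": {"deltas": [[-0.44,-0.11,0.4,0,0,0,4],[0,0,1,0,0,0,4],[0,0,0.8,0,0,0,4],[0,0,0.1,0,0,0,4],[0,0,0,0,0,0,4],[0,0,0,0,0,0,4]]}}

```text
t: 40.55
tcp_pos: [448.0, -119.3, 217.6]
orientation: [[0.279, 0.96, 0.001], [0.96, -0.279, -0.0], [-0.0, 0.001, -1.0]]
ft_force: [0.1, 0.1, -1.1]
width: 0.097
```

```bash
python3 - <<'E'
from h import *
o=observe();R=o['orientation'];print(o['tcp_pos'],o['t'],o['ft_force'],o['width'])
s=read_camera("scene");t=read_camera("top")
cv2.imwrite("pics/s15raw.png",s[:,:,::-1])
f=lambda a:cv2.resize(a,(400,400),interpolation=cv2.INTER_CUBIC)
cv2.imwrite("pics/s15.png",np.hstack([f(s[150:220,325:395]),f(t[220:280,325:385])])[:,:,::-1])
E
```

```text
[ 447.9906226  -119.25958786  217.60877731] 40.55 [ 0.09996608  0.14000714 -1.10940988] 0.09669712979199675
```

View pics/s15.png

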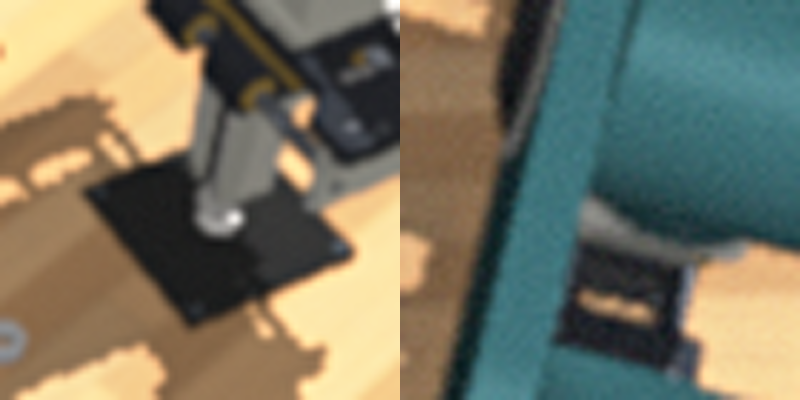

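```bash
python3 - <<'E'
from h import *
s=cv2.imread("pics/s15raw.png");s0=cv2.imread("pics/scene0.png")
f=lambda a:cv2.resize(a,(400,480),interpolation=cv2.INTER_NEAREST)
cv2.imwrite("pics/s15z.png",np.hstack([f(s[176:200,353:373]),f(s0[176:200,353:373])]))
print(proj("scene",[[448,-119.3,14.6],[448,-119.3,21.6],[447.5,-119.6,6],[446.7,-120.5,6]]))
E
```

```text
[[362.63112088 185.53549992]
 [363.07243845 183.71119185]
 [362.32306016 187.79669564]
 [362.79221011 187.7837722 ]]
```

View pics/s15z.png

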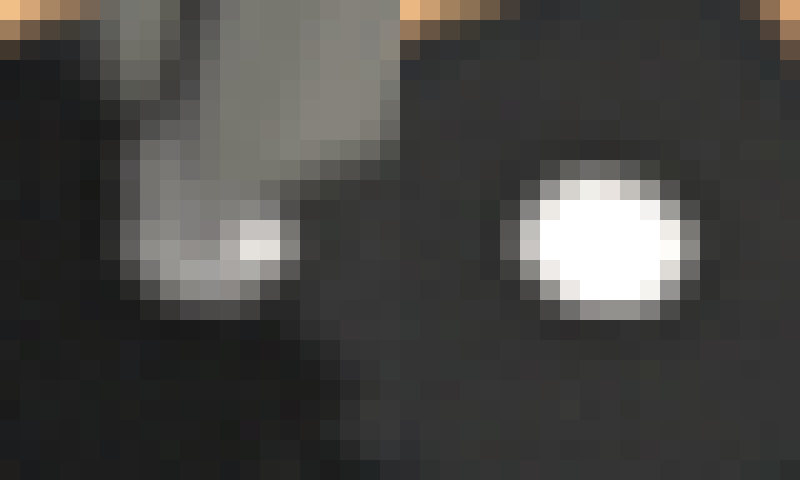

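The head is visible just above the outline, and the lower rim of the pale hexagon shows at crop (210,270). The bolt axis and the outline agree within about 1 mm. I'll make a small correction and lower.

Request:
{"op": "drive_tool", "data": {"deltas": [[-0.04,-0.03,0.2,0,0,0,4],[0,0,0.1,0,0,0,4],[0,0,0,0,0,0,4],[0,0,0,0,0,0,4]]}}

```text
t: 41.05
tcp_pos: [447.0, -119.9, 210.9]
orientation: [[0.279, 0.96, -0.0], [0.96, -0.279, 0.0], [0.0, -0.0, -1.0]]
ft_force: [0.4, 0.7, -0.5]
width: 0.103
```

Request:
{"op": "drive_tool", "data": {"deltas": [[0,0,0.06,0,0,0,4],[0,0,0,0,0,0,4],[0,0,0,0,0,0,4]]}}

```text
t: 41.35
tcp_pos: [447.0, -119.8, 209.7]
orientation: [[0.279, 0.96, -0.0], [0.96, -0.279, 0.0], [0.0, -0.0, -1.0]]
ft_force: [-0.6, 0.5, 0.2]
width: 0.106
```

Request:
{"op": "drive_tool", "data": {"deltas": [[0,0,0.05,0,0,0,4],[0,0,0,0,0,0,4]]}}

```text
t: 41.55
tcp_pos: [447.1, -119.9, 209.0]
orientation: [[0.279, 0.96, 0.0], [0.96, -0.279, -0.0], [0.0, 0.0, -1.0]]
ft_force: [-1.1, -0.4, 3.7]
width: 0.101
```

Request:
{"op": "drive_tool", "data": {"deltas": [[0,0,0,0,0,0,12],[0,0,0,0,0,0,20],[0,0,0,0,0,0,40],[0,0,0,0,0,0,45],[0,0,0,0,0,0,45],[0,0,-0.5,0,0,0,45],[0,0,-1,0,0,0,45],[0,0,-1,0,0,0,45],[0,0,-1,0,0,0,45],[0,0,-1,0,0,0,45]]}}

```text
t: 42.55
tcp_pos: [446.9, -119.8, 300.4]
orientation: [[0.279, 0.96, 0.001], [0.96, -0.279, -0.0], [-0.0, 0.001, -1.0]]
ft_force: [-0.2, -0.6, -0.9]
width: 0.486
```

```bash
python3 - <<'E'
from h import *
o=observe();R=o['orientation'];print(o['tcp_pos'],o['t'],o['width'])
print((R.T@(np.array([640.9,-101.8,0])-o['tcp_pos']))/20)
s=read_camera("scene")
cv2.imwrite("pics/s16raw.png",s[:,:,::-1])
cv2.imwrite("pics/s16.png",cv2.resize(s[120:220,280:420],(700,500),interpolation=cv2.INTER_CUBIC)[:,:,::-1])
E
```

```text
[ 446.8854072  -119.81060555  300.3934148 ] 42.55 0.4857188335749411
[ 3.57129248  9.05633073 15.02445883]
```

View pics/s16.png

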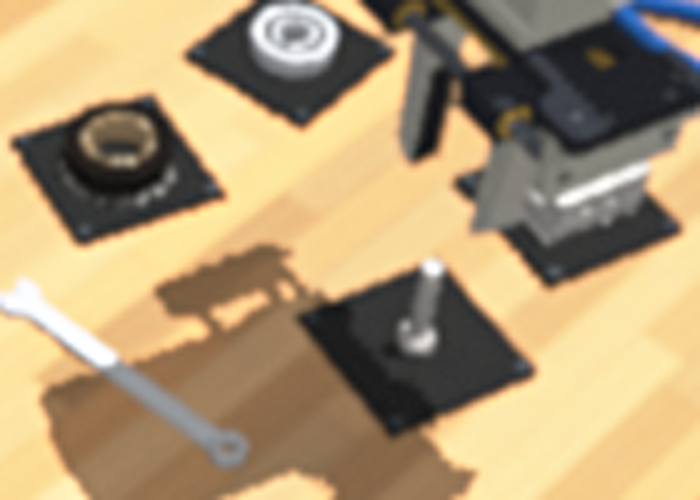

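The bolt stands on its mat (crop (420,335)). The tape still shows thin pale traces on its near side, at (70,180) and (155,190), so I'll re-centre it by closing the jaws about its proper place.

Request:
{"op": "drive_tool", "data": {"deltas": [[0.36,0.91,0,0,0,0,82],[0.36,0.91,0,0,0,0,82],[0.36,0.91,0,0,0,0,82],[0.36,0.91,0,0,0,0,82],[0.36,0.91,0,0,0,0,82],[0.36,0.91,0,0,0,0,82],[0.36,0.91,0,0,0,0,82],[0.36,0.91,0.5,0,0,0,82],[0.36,0.91,1,0,0,0,82],[0.33,0.87,1,0,0,0,82]]}}

```text
t: 43.6
tcp_pos: [641.8, -101.7, 248.6]
orientation: [[0.279, 0.96, 0.001], [0.96, -0.279, -0.0], [0.0, 0.001, -1.0]]
ft_force: [-0.1, -0.3, -0.2]
width: 0.884
```

Request:
{"op": "drive_tool", "data": {"deltas": [[0,0,0,0,0,0,82],[0,0,0,0,0,0,82]]}}

```text
t: 43.8
tcp_pos: [640.8, -101.8, 248.7]
orientation: [[0.279, 0.96, -0.001], [0.96, -0.279, 0.0], [-0.0, -0.001, -1.0]]
ft_force: [-0.2, -0.1, 0.5]
width: 0.882
```

```bash
python3 - <<'E'
from h import *
o=observe();R=o['orientation'];print(o['tcp_pos'],o['t'],o['width'])
print((R.T@(np.array([640.9,-101.8,203])-o['tcp_pos']))/20)
t=read_camera("top")[:,:,::-1];cv2.imwrite("pics/t17raw.png",t)
cv2.imwrite("pics/t17.png",cv2.resize(t[160:290,300:440],(700,650),interpolation=cv2.INTER_CUBIC)[:600])
E
```

```text
[ 640.81577957 -101.80688917  248.69599614] 43.8 0.8815403487336814
[1.88657100e-03 6.38634961e-03 2.28479401e+00]
```

View pics/t17.png

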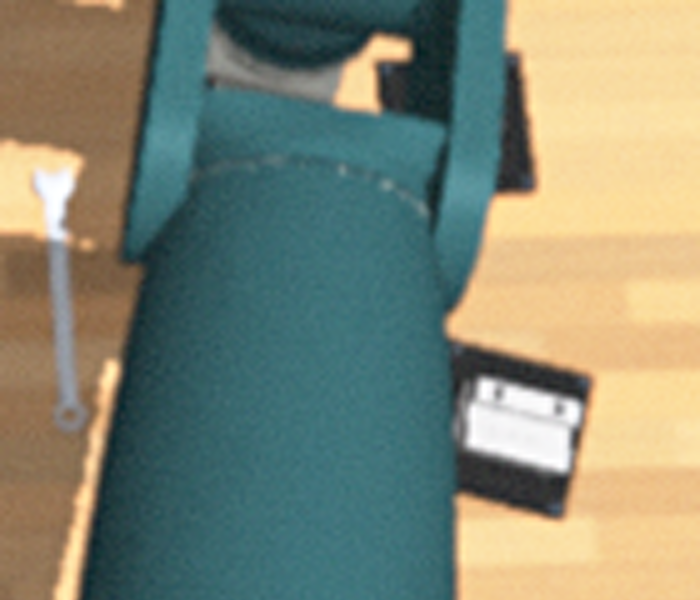

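```bash
python3 - <<'E'
from h import *
a=np.radians(73.9);u=np.array([np.cos(a),np.sin(a)]);v=np.array([np.sin(a),-np.cos(a)])
c0=np.array([451.85,-255.5])
def prof(name,z,ax,rng,off,half):
    im=cv2.imread(f"pics/{name}.png").min(2).astype(np.float32)
    o=v if ax is u else u
    P=np.array([[*(c0+ax*s+o*w),z] for s in rng for w in off])
    q=proj("top",P).astype(np.float32)
    val=cv2.remap(im,q[:,0].reshape(len(rng),-1),q[:,1].reshape(len(rng),-1),cv2.INTER_LINEAR)
    return np.median(val,1)
rng=np.arange(-46,46.1,0.5)
def edges(p,th):
    i=np.where(p>th)[0]; 
    # contiguous about centre
    m=len(p)//2; 
    return [(rng[k]+(th-p[k])/(p[k+1]-p[k])*0.5).round(1) for k in range(len(p)-1) if (p[k]-th)*(p[k+1]-th)<0]
for n,z in(("top0",6),("t8raw",34),("t11raw",34),("t17raw",34)):
    print(n,"long",[edges(prof(n,z,u,rng,np.arange(9,17,2)*sg,0),150) for sg in(1,-1)],"short",edges(prof(n,z,v,rng,np.arange(-20,21,4),0),150))
E
```

```text
top0 long [[np.float64(-31.7), np.float64(31.5)], [np.float64(-31.5), np.float64(31.7)]] short [np.float64(-21.6), np.float64(21.7)]
t8raw long [[np.float64(-40.4), np.float64(-32.0), np.float64(30.3)], [np.float64(-39.7), np.float64(-32.0), np.float64(30.5)]] short [np.float64(-22.5), np.float64(19.9)]
t11raw long [[np.float64(-40.9), np.float64(-33.5), np.float64(28.2)], [np.float64(-39.4), np.float64(-33.0), np.float64(28.9)]] short [np.float64(-21.9), np.float64(20.8), np.float64(43.9), np.float64(45.4)]
t17raw long [[np.float64(-40.4), np.float64(-33.7), np.float64(28.4)], [np.float64(-39.4), np.float64(-33.1), np.float64(29.1)]] short [np.float64(-22.0), np.float64(20.8), np.float64(43.1)]
```

Request:
{"op": "drive_tool", "data": {"deltas": [[0,0,1,0,0,0,82],[0,0,1,0,0,0,82],[0,0,0.3,0,0,0,82],[0,0,0,0,0,0,82],[0,0,0,0,0,0,55],[0,0,0,0,0,0,55],[0,0,0,0,0,0,55],[0,0,0,0,0,0,55]], "newtons": 12}}

```text
t: 44.65
tcp_pos: [641.1, -101.8, 203.6]
orientation: [[0.279, 0.96, 0.001], [0.96, -0.279, -0.0], [0.0, 0.001, -1.0]]
ft_force: [0.0, 0.1, 5.2]
width: 0.642
```

Request:
{"op": "drive_tool", "data": {"deltas": [[0,0,0,0,0,0,82],[0,0,0,0,0,0,82],[0,0,0,0,0,0,82],[0,0,-0.5,0,0,0,82],[0,0,-1,0,0,0,80],[0,0,-1,0,0,0,75],[-0.5,-0.34,-0.5,0,0,0,70],[-1,-0.69,0,0,0,0,65],[-1,-0.69,0,0,0,0,65],[-1,-0.69,0,0,0,0,65]]}}

```text
t: 45.65
tcp_pos: [573.7, -156.4, 262.8]
orientation: [[0.279, 0.96, -0.0], [0.96, -0.279, -0.0], [-0.0, -0.0, -1.0]]
ft_force: [0.4, -0.1, 0.4]
width: 0.7
```

Request:
{"op": "drive_tool", "data": {"deltas": [[-1,-0.69,0,0,0,0,65],[-1,-0.69,0,0,0,0,65],[-1,-0.69,0,0,0,0,65],[-1,-0.69,0,0,0,0,65],[-1,-0.69,0,0,0,0,65],[-1,-0.69,0,0,0,0,65],[-0.55,-0.32,0,0,0,0,65],[0,0,0,0,0,0,65],[0,0,0,0,0,0,65]]}}

```text
t: 46.55
tcp_pos: [453.0, -256.5, 262.9]
orientation: [[0.28, 0.96, 0.0], [0.96, -0.28, 0.0], [0.0, 0.0, -1.0]]
ft_force: [-0.2, 0.1, 0.6]
width: 0.698
```

```bash
python3 - <<'E'
from h import *
o=observe();R=o['orientation'];print(o['tcp_pos'],o['width'],o['t'],np.degrees(np.arctan2(R[1,0],R[0,0])))
print((R.T@(np.array([453.0,-257.3,204])-o['tcp_pos']))/20)
t=read_camera("top")[:,:,::-1];cv2.imwrite("pics/t18raw.png",t)
s=read_camera("scene")[:,:,::-1]
i0=cv2.imread("pics/top0.png")
f=lambda a:cv2.convertScaleAbs(cv2.resize(a,(390,300),interpolation=cv2.INTER_CUBIC),alpha=1.4,beta=10)
cv2.imwrite("pics/s18.png",np.hstack([f(t[165:205,319:371]),f(s[130:176,274:334])]))
m=np.zeros(t.shape[:2],np.uint8);m[172:198,332:359]=(t.max(2)[172:198,332:359]>85)
cs=max(cv2.findContours(m,cv2.RETR_EXTERNAL,cv2.CHAIN_APPROX_NONE)[0],key=cv2.contourArea)
for z in(25,):print(z,cv2.fitEllipse(toz("top",cs.reshape(-1,2),z)[:,:2].astype(np.float32))[:2])
E
```

```text
[ 452.98111887 -256.49654557  262.8611869 ] 0.6983383549676713 46.55 73.76689289343888
[-0.03871077  0.01121939  2.9430577 ]
25 ((640.0155639648438, -100.19847106933594), (38.25442886352539, 39.38711929321289))
```

View pics/s18.png

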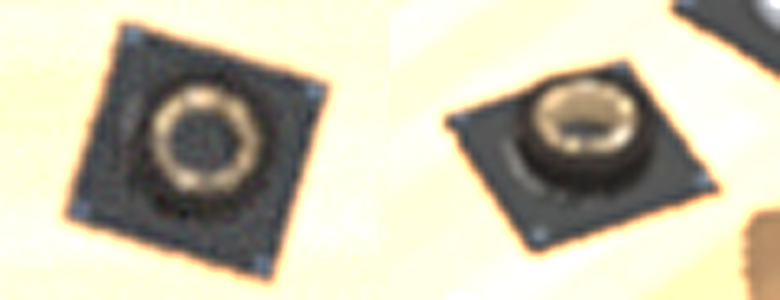

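The tape is now covered except for a hair-thin trace, well under 1 mm. The unclipped edge profile shows my block mend went the wrong way: it now sits 2.2 mm too far along −y. I'll slide it back.

Request:
{"op": "drive_tool", "data": {"deltas": [[0,0.02,1,0,0,0,65],[0,0,1,0,0,0,65],[0,0,0.7,0,0,0,65],[0,0,0.15,0,0,0,65],[0,0,0,0,0,0,34],[0,0,0,0,0,0,34],[0,0,0,0,0,0,34],[0,0,0,0,0,0,34],[0,0,0,0,0,0,34]], "newtons": 20}}

```text
t: 47.55
tcp_pos: [453.4, -256.7, 206.5]
orientation: [[0.279, 0.96, 0.001], [0.96, -0.279, -0.001], [-0.0, 0.001, -1.0]]
ft_force: [-0.2, -0.0, 6.1]
width: 0.426
```

Request:
{"op": "drive_tool", "data": {"deltas": [[0.105,0,0,0,0,0,34],[0,0,0,0,0,0,34],[0,0,0,0,0,0,34]]}}

```text
t: 47.85
tcp_pos: [454.1, -254.8, 206.5]
orientation: [[0.279, 0.96, 0.001], [0.96, -0.279, -0.001], [-0.001, 0.001, -1.0]]
ft_force: [-1.4, -2.7, 6.1]
width: 0.431
```

Request:
{"op": "drive_tool", "data": {"deltas": [[0,0,0,0,0,0,60],[0,0,0,0,0,0,60],[0,0,0,0,0,0,60],[0,0,-0.5,0,0,0,60],[0,0,-1,0,0,0,60],[0,0,-1,0,0,0,60],[0,0,-1,0,0,0,60],[0.5,0,-1,0,0,0,60],[1,0,0,0,0,0,60],[1,0,0,0,0,0,60]]}}

```text
t: 48.85
tcp_pos: [467.9, -206.2, 297.3]
orientation: [[0.28, 0.96, 0.002], [0.96, -0.28, -0.001], [-0.0, 0.002, -1.0]]
ft_force: [-0.4, -0.3, -0.0]
width: 0.647
```

Request:
{"op": "drive_tool", "data": {"deltas": [[1,0,0,0,0,0,60],[1,0,0,0,0,0,60],[1,0,0,0,0,0,60],[1,0,0,0,0,0,60],[1,0,0,0,0,0,60],[1,0,0,0,0,0,60],[1,0,0,0,0,0,60],[1,0,0,0,0,0,60],[1,0,0,0,0,0,60],[1,0,0,0,0,0,60]]}}

```text
t: 49.85
tcp_pos: [523.7, -13.7, 296.6]
orientation: [[0.279, 0.96, 0.001], [0.96, -0.279, 0.0], [0.0, 0.0, -1.0]]
ft_force: [0.2, 0.2, -0.2]
width: 0.648
```

Request:
{"op": "drive_tool", "data": {"deltas": [[1,0,0,0,0,0,60],[1,0,0,0,0,0,60],[1,0,0,0,0,0,60],[1,0,0,0,0,0,60],[1,0,0,0,0,0,60],[1,0,0,0,0,0,60],[1,0,0,0,0,0,60],[0,0,0,0,0,0,60],[0,0,0,0,0,0,60]]}}

```text
t: 50.75
tcp_pos: [562.6, 119.9, 296.1]
orientation: [[0.278, 0.961, 0.0], [0.961, -0.278, -0.0], [-0.0, 0.0, -1.0]]
ft_force: [-0.0, -0.3, -0.0]
width: 0.643
```

```bash
cat > prof.py <<'E'
from h import *
a=np.radians(73.9);u=np.array([np.cos(a),np.sin(a)]);v=np.array([np.sin(a),-np.cos(a)])
c0=np.array([451.85,-255.5]);rng=np.arange(-46,46.1,0.5)
def prof(im,z,ax,o,off):
    P=np.array([[*(c0+ax*s+o*w),z] for s in rng for w in off]);q=proj("top",P).astype(np.float32)
    return np.median(cv2.remap(im.min(2).astype(np.float32),q[:,0].reshape(len(rng),-1),q[:,1].reshape(len(rng),-1),cv2.INTER_LINEAR),1)
def edges(p,th=150): return [float((rng[k]+(th-p[k])/(p[k+1]-p[k])*0.5).round(1)) for k in range(len(p)-1) if (p[k]-th)*(p[k+1]-th)<0]
def block(im,z): print([edges(prof(im,z,u,v,np.arange(9,17,2)*g)) for g in(1,-1)],edges(prof(im,z,v,u,np.arange(-20,21,4))))
E
python3 - <<'E'
from prof import *
o=observe();print(o['tcp_pos'],o['t'],o['width'])
t=read_camera("top")[:,:,::-1].copy();s=read_camera("scene")[:,:,::-1].copy();cv2.imwrite("pics/t19raw.png",t);cv2.imwrite("pics/s19raw.png",s)
block(t,34)
cv2.imwrite("pics/t19.png",cv2.resize(t[160:280,300:440],(700,600),interpolation=cv2.INTER_CUBIC))
cv2.imwrite("pics/s19.png",cv2.resize(s[100:220,270:430],(800,600),interpolation=cv2.INTER_CUBIC))
E
```

```text
[562.58032201 119.91702682 296.09443324] 50.75 0.642773032616246
[[-40.7, -31.5, 30.2], [-39.8, -31.5, 30.5]] [-21.6, 21.0]
```

View pics/t19.png

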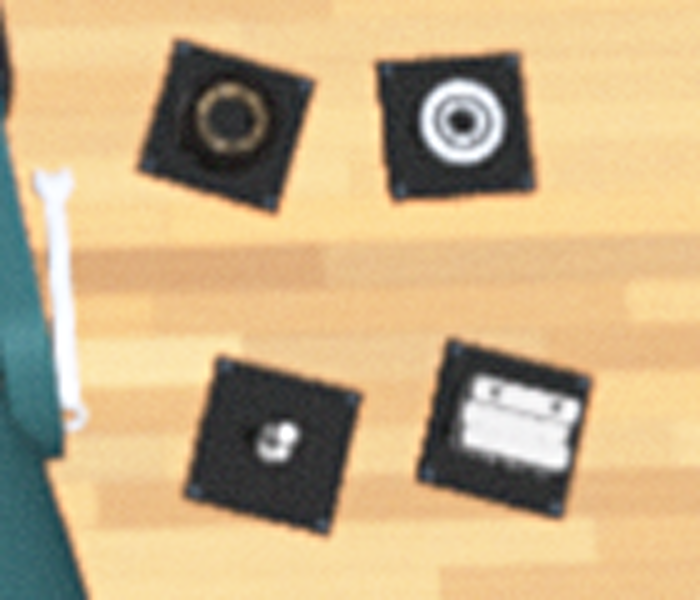

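View pics/s19.png

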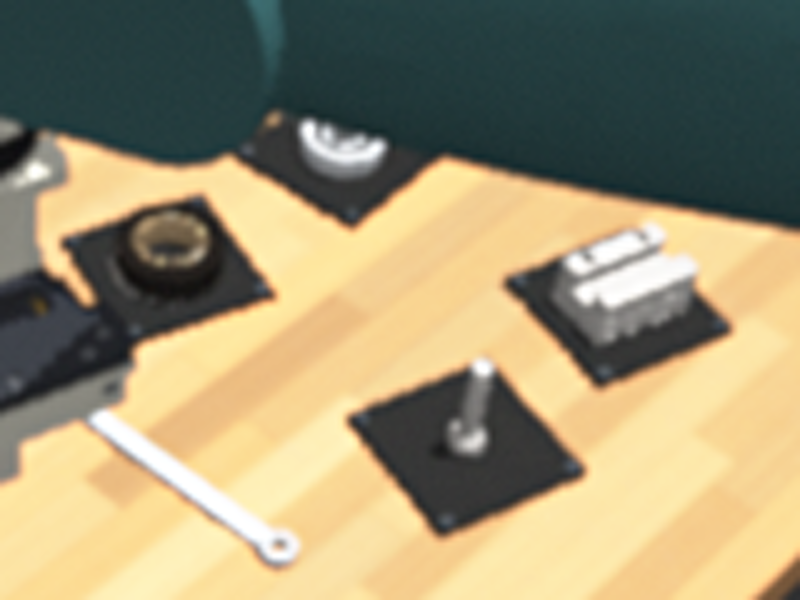

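```bash
python3 - <<'E'
from prof import *
f=lambda a:cv2.resize(a,(390,300),interpolation=cv2.INTER_NEAREST)
L=[cv2.imread(f"pics/{n}.png") for n in("t19raw","top0","s19raw","scene0")]
v=np.vstack([np.hstack([f(L[0][238:258,341:367]),f(L[1][238:258,341:367])]),np.hstack([f(L[2][170:200,344:383]),f(L[3][170:200,344:383])])])
cv2.imwrite("pics/bolt19.png",v)
for i,n in((0,"top"),(2,"scene")): print(n,proj(n,[[446.7,-117.5,6],[446.7,-117.5,63],[446.7,-120,6],[446.7,-120,63]]).round(1).tolist())
E
```

```text
top [[354.2, 248.2], [357.1, 246.2], [355.0, 248.2], [358.0, 246.1]]
scene [[362.0, 188.4], [365.7, 173.2], [362.7, 187.9], [366.4, 172.7]]
```

View pics/bolt19.png

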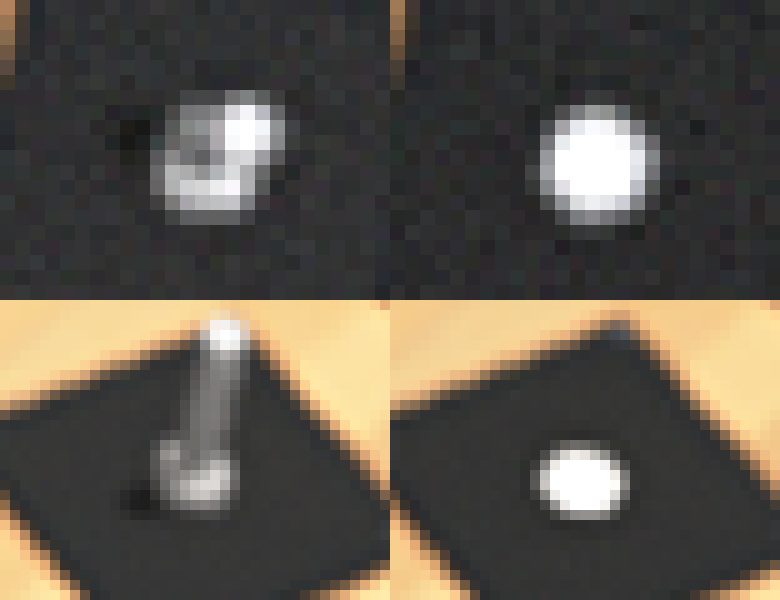

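```bash
python3 - <<'E'
import prof
from prof import *
prof.c0=np.array([636.4,-239.2]);X=np.array([1.,0]);Y=np.array([0,1.])
for n,z in(("top0",6),("t8raw",20),("t19raw",20)):
    im=cv2.imread(f"pics/{n}.png");
    for ax,o,l in((X,Y,"x"),(Y,X,"y"),((X+Y)/2**.5,(X-Y)/2**.5,"d1"),((X-Y)/2**.5,(X+Y)/2**.5,"d2")):
        e=[x for x in edges(prof.prof(im,z,ax,o,[-2,0,2]),130) if abs(x)>15]; print(n,l,e)
sp=cv2.imread("pics/t19raw.png"); o=observe(); print(o['t'])
cv2.imwrite("pics/full19.png",sp)
E
```

```text
Traceback (most recent call last):
AttributeError: 'function' object has no attribute 'prof'
```

```bash
python3 - <<'E'
import prof as pr
from h import *
pr.c0=np.array([636.4,-239.2]);X=np.array([1.,0]);Y=np.array([0,1.])
for n,z in(("top0",6),("t8raw",20),("t19raw",20)):
    im=cv2.imread(f"pics/{n}.png");
    for ax,o,l in((X,Y,"x"),(Y,X,"y"),((X+Y)/2**.5,(X-Y)/2**.5,"d1"),((X-Y)/2**.5,(X+Y)/2**.5,"d2")):
        e=[x for x in pr.edges(pr.prof(im,z,ax,o,[-2,0,2]),130) if abs(x)>15]; print(n,l,e)
cv2.imwrite("pics/full19.png",cv2.imread("pics/t19raw.png"))
E
```

```text
top0 x [-25.7, 25.7]
top0 y [-25.5, 25.3]
top0 d1 [-25.0, 25.4]
top0 d2 [-25.3, 25.6]
t8raw x [-27.3, 24.7, 41.3]
t8raw y [-41.0, -24.8, 25.4]
t8raw d1 [-25.7, 24.7]
t8raw d2 [-27.2, 24.3]
t19raw x [-27.3, 24.6, 41.2]
t19raw y [-41.0, -24.6, 25.4]
t19raw d1 [-25.7, 24.6]
t19raw d2 [-27.0, 24.3]
```

View pics/full19.png

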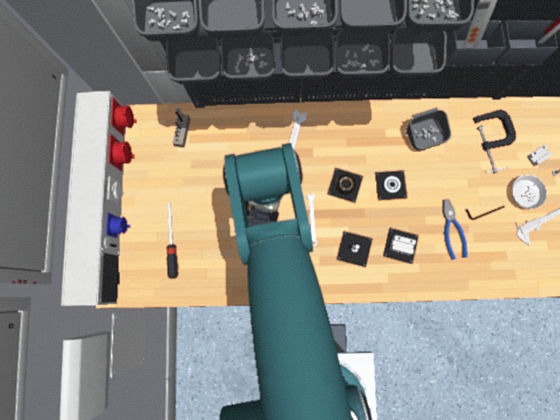

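```bash
python3 - <<'E'
from rig import *
print(job_done())
E
```

```text
the job is handed in; nothing more can be done
None
```

All four parts are on their matching mats, and the job was handed in at about 51 s of the 99 s allowed. The gripper was open, empty and clear of everything.

My last camera checks, part by part:

| Part | Result against its outline |
|---|---|
| Ball bearing | Edges within about 1.3 mm |
| Roll of tape (the leftmost roll, found at x 431, y 261) | Within about 1 mm, with a hair-thin pale trace still showing on its left |
| Steel block | Centred within about 0.6 mm, and its angle matches within about half a degree |
| Bolt | Upright on its head, within about 1 mm in both views |

- **Spanner and screwdriver:** they look as they did at the start. I did not measure them again.
- **Tape:** I nudged it twice because pale slivers of the outline were showing. The first nudge went slightly too far and the second brought it back.
- **Block:** my first nudge was based on a bad measurement and made it worse, about 2.2 mm off. I caught this with a second measurement and slid it back.
- **Order:** the parts were placed in the order named. The last tape and block nudges came after the bolt was down.
- **Camera disagreement:** the two cameras differ by about 2 mm in y on mat positions, so I judged each part against its outline within one camera.

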